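Put the spice jars and the pepper mill back in the rack

ROBOT

A 6-joint arm with a two-finger parallel gripper is mounted at the origin on the work surface. World frame = base frame: x ahead of the robot, y to its left, z up, the work surface at z = 0. Lengths are in m, angles in rad, forces in N, time in s.
With the tool pointing down it reaches from about 0.375 to 0.975 m from the base axis. Payload 3.8 kg.
Tool frame: the origin (TCP) lies at the very end of the fingers, on their centre line; the grasp point (between the pads) lies 19 mm behind it; z points along the fingers, y is the line along which they close (so a half turn about z gives the same grasp; the last joint's range is limited). The gripper opens to 85 mm and grips with 20 to 120 N. Pads are 22 mm wide; open, the fingers measure 114 mm over their backs; the gripper's body (76 mm by 85 mm) begins 54 mm behind the grasp point. The pads swing forward as they close: fully open they stand 13 mm farther back than shut.
Start: joints at [1.094, 0.264, 1.604, -0, 1.274, -0.037], TCP at [0.287, 0.611, 0.231] pointing down, gripper open.
Joint ranges: [-2.63, 2.63], [-0.94, 2.18], [0.31, 2.57], [-1.31, 4.45], [0, 2.66], [-2.55, 2.55]. Speed limits (rad/s): [2.57, 2.57, 3.14, 3.14, 3.14, 3.14].

INTERFACE

Orientations are given as a unit quaternion [w, x, y, z].
In Python, from plant import * gives the robot as it stands.
- The arm moves only by the tool jog_arm, never from a script. Its argument "steps" is a list of rows, each a list of 6 numbers: the shift along the tool's x, y, z in units of 30 mm (1.0 is 30 mm), then the turn, a rotation vector about the tool's x, y, z in units of 6 degrees (1.0 is 6 degrees). In form: [[dx, dy, dz, rx, ry, rz], ...]. A call has 1 to 20 rows; each row shifts and turns the commanded pose from where the row before left it, along the tool's axes as they then stand; what a row does not reach is not made up. A row lasts 1/12 s, in which the tool goes at most 41.7 mm and 7.16 degrees, less where a joint would pass 70% of its speed; a pose out of reach is approached as far as the arm can. A call is refused whole if a number of a shift passes 1 or a number of a turn 1, either way. A call with a gripper value outside its range is refused whole. "fingers" is the closure, from 0 (fully open) to 1 (shut), set as the call begins (left out, the last holds). The fingers move at their own pace and stop on an object; "newtons" is the grip in N (left out, the last holds). Time passes only in rows, so rows that do not move let the fingers close. It gives the time, the measured TCP pose, the force, the opening and the grip force at its end, in the units of the state.
- state(): the state, without advancing time (a new reading comes with each control period).
- get_image(name): name is "scene" or "top"; returns the picture (480x640x3 uint8, blue, green, red); there is no depth.
- get_calibration(name): a dict with "intrinsics" (3x3 intrinsics, pixels), "T" (4x4, takes a point from camera to world coordinates). Camera axes: x right, y down, z forward; pixel columns grow to the right and rows downward; lengths in m; the calibration is good to about 2 mm. A picture is of the moment at which its call begins. get_calibration takes no time and is no camera call.
- sign_off(): hands the job in; it is judged then, once.
The state is a dict: "t": time; "qpos": joint angles; "qd": joint speeds; "effort": joint torques, N m; "tool_pos": TCP position; "tool_rot": TCP orientation; "force": force on the tool from outside, world axes, zero at the start; "torque": the same for the moment, N m; "gripper_width": finger opening in m; "gripper_force": force on a finger pad.
Only numpy, scipy, OpenCV 4.12 (cv2) and the standard library are available. Lean on these libraries where they do the work, as an engineer would, in place of code of your own. Each camera call takes 0.05 s, during which the arm holds its last target. There are 200 camera calls.

TASK

Put the spice rack on the kitchen counter in order: take the stray steel beaker out of it and stand it in the middle of the cork coaster, move apart the two square tins that stand side by side in it, stand the wooden pepper mill snugly between them, and lift every glass spice jar from the counter over the lip so that it stands in the rack too. Mill, tins and jars must all end upright on the rack's floor, with no jar between the tins. Leave the coffee cup and the sugar pot where they are.

Things in the scene. Friction and masses are not known exactly. Their poses are not given: they have to be found in the camera images.
- rack: Bamboo spice rack fixed to the counter: open tray, floor 8 mm above the counter, solid 8 mm thick lip all round with its top 45 mm above the counter. Inside 60 mm deep (its x) by 430 mm long (its y). Origin: centre of the underside, at counter height; x across the rack, away from the robot; y along the row, to the robot's left; yaw up to 0.1 rad either way.
- tin_a: Square plain metal tin, 46 x 46 mm, 100 mm tall, about 0.2 kg. Starts standing in the rack, its faces parallel to the rack's sides, touching the other tin (on its +y side). Dragged by its upper part it tends to tip; eased a few mm off the floor it moves freely. Origin: centre of its underside; z up.
- tin_b: Second square metal tin, the same as the first (46 x 46 x 100 mm), starts touching it, on its -y side. Origin: centre of its underside; z up.
- mill: Round dark-wood pepper mill, 46 mm in diameter up to 100 mm, then a narrower 36 mm head up to 118 mm and a small steel knob to 128 mm; about 0.22 kg. Starts upright on the counter in front of the rack. Origin: centre of its underside; z up its axis.
- jar1: Round amber glass spice jar with a steel lid, a paper label band and a weighted steel foot, 44 mm in diameter, 100 mm tall, straight-sided, about 0.25 kg, bottom-heavy. Starts upright on the counter in front of the rack. Three to five of the five alike jars are there in a run; the others are absent. Origin: centre of its underside; z up its axis.
- jar2: Round amber glass spice jar with a steel lid, a paper label band and a weighted steel foot, 44 mm in diameter, 100 mm tall, straight-sided, about 0.25 kg, bottom-heavy. Starts upright on the counter in front of the rack. Three to five of the five alike jars are there in a run; the others are absent. Origin: centre of its underside; z up its axis.
- jar3: Round amber glass spice jar with a steel lid, a paper label band and a weighted steel foot, 44 mm in diameter, 100 mm tall, straight-sided, about 0.25 kg, bottom-heavy. Starts upright on the counter in front of the rack. Three to five of the five alike jars are there in a run; the others are absent. Origin: centre of its underside; z up its axis.
- jar4: Round amber glass spice jar with a steel lid, a paper label band and a weighted steel foot, 44 mm in diameter, 100 mm tall, straight-sided, about 0.25 kg, bottom-heavy. Starts upright on the counter in front of the rack. Three to five of the five alike jars are there in a run; the others are absent. Origin: centre of its underside; z up its axis.
- jar5: Round amber glass spice jar with a steel lid, a paper label band and a weighted steel foot, 44 mm in diameter, 100 mm tall, straight-sided, about 0.25 kg, bottom-heavy. Starts upright on the counter in front of the rack. Three to five of the five alike jars are there in a run; the others are absent. Origin: centre of its underside; z up its axis.
- beaker: Open steel measuring beaker, a plain straight cup 52 mm in diameter and 80 mm tall, wall 3 mm, with a thick heavy bottom, about 0.22 kg. Starts standing in the rack near its -y end. Origin: centre of its underside; z up.
- coaster: Round cork coaster, 90 mm across, 6 mm thick, fixed on the counter beside the right (-y) end of the rack. Origin: centre of its underside, at counter height.
- glass: Small white ceramic coffee cup without a handle, full, 60 mm across the top and 60 mm tall, standing among the jars; to be left alone. Origin: centre of its underside.
- sugar: White lidded sugar pot, 64 mm across, 60 mm tall with its knob, standing beside the left end of the rack; to be left alone. Origin: centre of its underside.
Not all that is in view belongs to the job. What is shaped like the jar4 but blue or pink is not meant.

How it is judged:
By the outcome, as a careful person would: the job done as asked, in the order asked, and still so for the second after the job is handed in, with the robot touching nothing.
Of jar1, jar2, jar3, jar4, jar5 only 3 to 5 are there at a start; the rules pass over those that are not, and their reading is None.
At some moment in a run one of jar1, jar2, jar3, jar4, jar5, beaker may be knocked a few centimetres aside while the robot is not near it.
It also fails if it takes over 208 s, if anything falls off the work surface, if the arm or the gripper's body presses on something with over 40 N, if the wrist force passes 120 N, or if a joint passes its speed limit or range.

## Working session

There is one attempt and no reset: what is moved stays moved. The work goes in short steps, Python scripts to look and compute and a tool call to move; the robot and the scene stay as the last step left them, time stands still between calls to the robot, and variables do not carry over. Pictures are saved under pics/ and viewed, at most 14 in all, crops included, and the job is handed in when it is done.

Besides the shell and the picture viewer there is one more tool, called after "Request:" as name(argument=value, ...), one argument or row to a line, values as JSON. jog_arm: Moves the arm, as the interface text tells. Its arguments: {"type":"object","properties":{"steps":{"type":"array","items":{"type":"array","items":{"type":"number"}}},"fingers":{"type":"number"},"newtons":{"type":"number"}},"required":["steps"]}

```bash
mkdir -p pics
python3 - <<'E'
from plant import *
import cv2
for n in("scene","top"):
    im=get_image(n); cv2.imwrite(f"pics/{n}0.png",im); c=get_calibration(n); print(n,c["intrinsics"],c["T"])
print(state())
E
```

```text
scene [[585.28071411   0.         316.52518606]
 [  0.         585.28071411 243.01017354]
 [  0.           0.           1.        ]] [[ 5.76881779e-01  6.60143953e-01 -4.81058598e-01  1.14424132e+00]
 [ 8.16827586e-01 -4.65988403e-01  3.40069850e-01 -4.27410031e-01]
 [ 3.27327441e-04 -5.89122033e-01 -8.08044010e-01  1.07162583e+00]
 [ 0.00000000e+00  0.00000000e+00  0.00000000e+00  1.00000000e+00]]
top [[515.26867579   0.         317.69376586]
 [  0.         515.26867579 242.1152731 ]
 [  0.           0.           1.        ]] [[ 2.89733793e-02 -9.80856946e-01  1.92562186e-01  3.30543449e-01]
 [-9.99423367e-01 -2.50139899e-02  2.29615517e-02  9.74266004e-04]
 [-1.77052489e-02 -1.93116422e-01 -9.81016091e-01  1.09341556e+00]
 [ 0.00000000e+00  0.00000000e+00  0.00000000e+00  1.00000000e+00]]
{'t': 0.1, 'qpos': array([ 1.09411421e+00,  2.64693265e-01,  1.60520974e+00,  4.81563035e-06,
        1.27367780e+00, -3.68893029e-02]), 'qd': array([-0.0005676 , -0.00177004, -0.00215199,  0.00057774, -0.0015218 ,
       -0.00100523]), 'effort': array([ 1.50470627e-03, -5.16709971e+01, -3.68592381e+01, -3.94247979e-05,
        6.35622549e-03,  6.65502716e-05]), 'tool_pos': array([0.28708375, 0.6102034 , 0.23009105]), 'tool_rot': array([-2.54693549e-04,  2.18129108e-01,  9.75919415e-01, -9.60893077e-04]), 'force': array([-0.5947213 ,  0.17361358, -0.05549357]), 'torque': array([-0.02476238,  0.06433039,  0.04660245]), 'gripper_force': 0.0, 'gripper_width': 0.08579963383051832}
```

View pics/scene0.png

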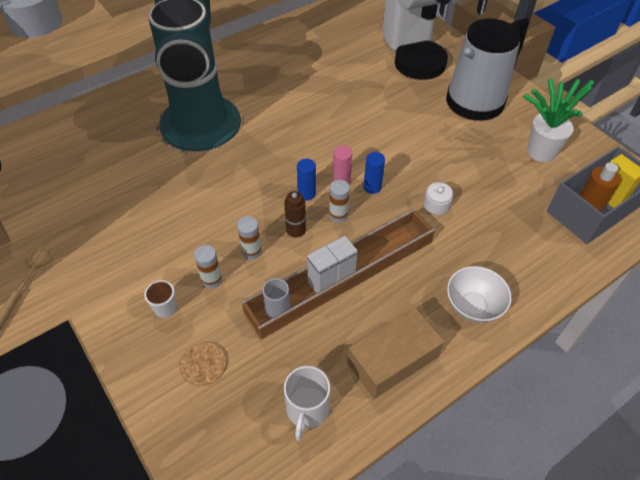

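View pics/top0.png

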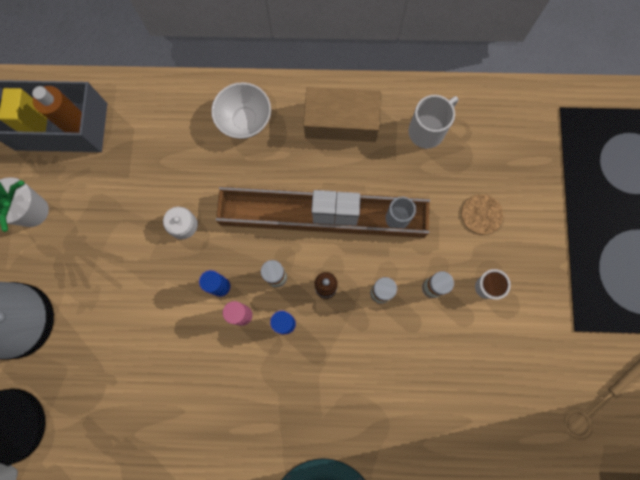

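Top view: rack spans (218,187)–(429,235), with the tins at (324,203) and (348,203) and the beaker at (401,210). The mill is at (326,283) and the coaster at (483,215). Three jars with grey lids and labels are at (273,271), (384,289) and (440,284). The blue ones (214,283) and (283,322) and the pink one (237,313) are decoys, because they have no amber glass or label. The cup at (494,285) and the sugar pot at (180,222) stay put. I'll confirm with an enlarged crop.

Run:
```python
import cv2,numpy as np
a=cv2.imread("pics/top0.png")[170:345,160:520]; b=cv2.imread("pics/scene0.png")[135:335,130:450]
A=cv2.resize(a,None,fx=2.2,fy=2.2,interpolation=cv2.INTER_CUBIC)
cv2.imwrite("pics/topc.png",A)
cv2.imwrite("pics/scenec.png",cv2.resize(b,None,fx=2.5,fy=2.5,interpolation=cv2.INTER_CUBIC))
```

```text
(no output)
```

View pics/topc.png

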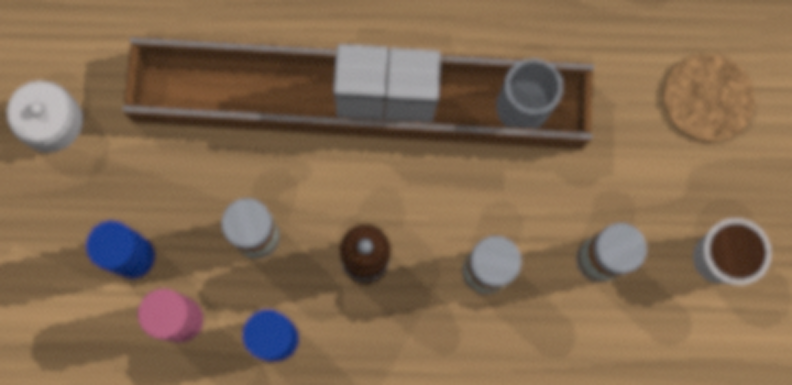

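View pics/scenec.png

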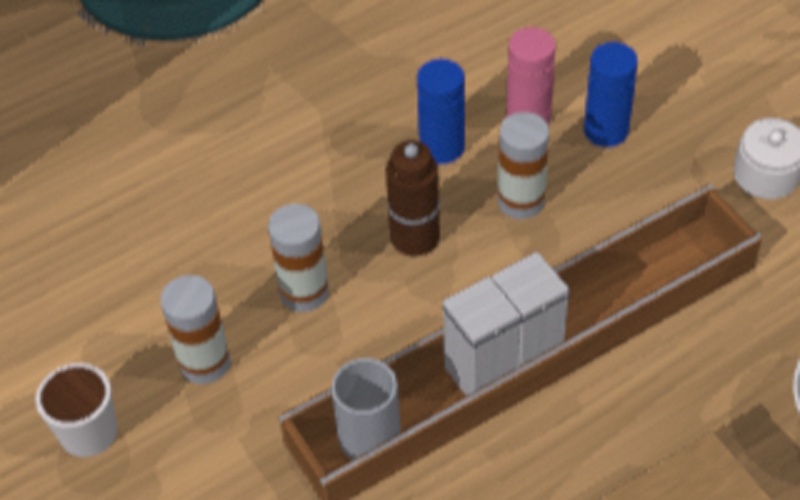

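Amber glass and label bands confirm the three jars. Next I compute positions from both views.

```bash
cat > h.py <<'E'
import numpy as np
from plant import *
def px(n,u,v,z):
    c=get_calibration(n);T=c["T"];d=T[:3,:3]@np.linalg.solve(c["intrinsics"],[u,v,1]);p=T[:3,3];return p+d*(z-p[2])/d[2]
def top(x,y,z): return px("top",160+x/2.2,170+y/2.2,z)
def sc(x,y,z): return px("scene",130+x/2.5,135+y/2.5,z)
E
python3 - <<'E'
from h import *
np.set_printoptions(precision=4,suppress=True)
D=dict(j1=(248,224,525,130,.1),j2=(494,261,295,222,.1),j3=(620,249,190,294,.1),mill=(366,245,411,150,.128),ta=(361,71,530,284,.108),tb=(414,74,482,308,.108),beak=(533,87,365,383,.088),cup=(737,250,75,396,.06),blueR=(270,335,441,73,.1))
for k,(a,b,c,d,z) in D.items(): print(k,top(a,b,z)[:2],sc(c,d,z)[:2])
print("coaster",top(708,97,.006)[:2],px("scene",204,363,.006)[:2])
R=[top(*p,.045)[:2] for p in((133,41),(592,66),(590,138),(126,110))]
print(R); print(np.mean(R,0))
for i in range(4): d=R[(i+1)%4]-R[i];print(np.linalg.norm(d),d)
E
```

```text
j1 [0.4644 0.11  ] [0.4706 0.1122]
j2 [ 0.4375 -0.1072] [ 0.4418 -0.1075]
j3 [ 0.451  -0.2172] [ 0.4561 -0.2157]
mill [0.4452 0.0051] [0.4524 0.0041]
ta [0.6046 0.0137] [0.6117 0.0122]
tb [ 0.603 -0.034] [ 0.6085 -0.0333]
beak [ 0.5989 -0.1434] [ 0.6026 -0.1422]
cup [ 0.4578 -0.3319] [ 0.4628 -0.3314]
blueR [0.3679 0.0865] [0.371  0.0908]
coaster [ 0.6148 -0.3266] [ 0.6204 -0.327 ]
[array([0.6468, 0.2354]), array([ 0.6324, -0.2057]), array([ 0.562, -0.203]), array([0.5783, 0.2377])]
[0.6049 0.0161]
0.44141124431155027 [-0.0144 -0.4412]
0.07043257708681394 [-0.0704  0.0028]
0.4409222870585776 [0.0162 0.4406]
0.06860705908995982 [ 0.0686 -0.0022]
```

Request:
jog_arm(
  steps=[
    [0, 0, 0, 0, 0, 1],
    [0, 0, 0, 0, 0, 1],
    [0, 0, 0, 0, 0, 1],
    [0, 0, 0, 0, 0, 1],
    [0, 0, 0, 0, 0, 1],
    [0, 0, 0, 0, 0, 1],
    [0, 0, 0, 0, 0, 1],
    [0, 0, 0, 0, 0, 1],
    [0, 0, 0, 0, 0, 1],
    [0, 0, 0, 0, 0, 1],
    [0, 0, 0, 0, 0, 1],
    [0, 0, 0, 0, 0, 0.13],
    [0, 0, 0, 0, 0, 0],
    [0, 0, 0, 0, 0, 0],
  ],
  fingers=0,
  newtons=30,
)

```text
t: 1.27
tool_pos: [0.2873, 0.6106, 0.2309]
tool_rot: [0.0, 0.718, 0.696, -0.0]
force: [0.0, -0.2, -0.2]
gripper_width: 0.0855
gripper_force: 0.0
```

```bash
cat >> h.py <<'E'
import cv2
from scipy.spatial.transform import Rotation as Ro
C=np.array([.6075,.0155]);yaw=-.0347
c,s=np.cos(yaw),np.sin(yaw);Rk=np.array([[c,-s],[s,c]])
def rk(p): return Rk.T@(np.array(p[:2])-C)   # world->rack
def wd(r): return C+Rk@np.array(r)
def go(x,y,z):
    S=state();R=Ro.from_quat(np.roll(S["tool_rot"],-1))
    G=Ro.from_matrix(np.array([[-s,c,0],[c,s,0],[0,0,-1.]]))
    d=R.inv().apply(np.array([x,y,z])-S["tool_pos"])/.03
    w=(R.inv()*G).as_rotvec(degrees=True)/6
    print("t %.1f"%S["t"],"pos",S["tool_pos"].round(4),"rows",d.round(3),"rot",w.round(3),"w %.4f F"%S["gripper_width"],S["force"].round(1))
E
python3 -c "
from h import *
go(.601,-.143,.2)
for p in [(.608,.013),(.606,-.034),(.601,-.143)]: print(rk(p))"
```

```text
t 1.3 pos [0.2873 0.6106 0.2309] rows [-24.771  11.257   1.041] rot [-0.003  0.006  0.025] w 0.0855 F [ 0.  -0.2 -0.2]
[ 0.00058643 -0.00248115]
[ 0.00021821 -0.04952224]
[-0.00099724 -0.15863009]
```

Request:
jog_arm(
  steps=[
    [-0.9, 0.9, 0, 0, 0, 0.02],
    [-0.9, 0.9, 0, 0, 0, 0],
    [-0.9, 0.9, 0, 0, 0, 0],
    [-0.9, 0.9, 0, 0, 0, 0],
    [-0.9, 0.9, 0, 0, 0, 0],
    [-0.9, 0.9, 0, 0, 0, 0],
    [-0.9, 0.9, 0, 0, 0, 0],
    [-0.9, 0.9, 0, 0, 0, 0],
    [-1, 0.8, 0, 0, 0, 0],
    [-1, 0.8, 0, 0, 0, 0],
    [-1, 0.8, 0, 0, 0, 0],
    [-1, 0.8, 0, 0, 0, 0],
    [-1, 0.8, 0, 0, 0, 0],
    [-1, 0, 0.1, 0, 0, 0],
    [-1, 0, 0.1, 0, 0, 0],
    [-1, 0, 0.2, 0, 0, 0],
    [-1, 0, 0.2, 0, 0, 0],
    [-1, 0, 0.2, 0, 0, 0],
    [-1, 0, 0.2, 0, 0, 0],
    [-1, 0, 0, 0, 0, 0],
  ],
)

```text
t: 2.93
tool_pos: [0.6009, 0.0214, 0.1997]
tool_rot: [-0.001, 0.719, 0.695, -0.001]
force: [-0.3, 0.3, 0.0]
gripper_width: 0.0852
gripper_force: 0.0
```

```bash
python3 -c "
from h import *
go(.601,-.143,.1)"
```

```text
t 2.9 pos [0.6009 0.0214 0.1997] rows [-5.478  0.2    3.325] rot [-0.023  0.001  0.002] w 0.0852 F [-0.3  0.3  0. ]
```

Request:
jog_arm(
  steps=[
    [-1, 0.04, 0, 0, 0, 0],
    [-1, 0.04, 0, 0, 0, 0],
    [-1, 0.04, 0, 0, 0, 0],
    [-1, 0.04, 0, 0, 0, 0],
    [-0.8, 0.04, 0, 0, 0, 0],
    [-0.6, 0, 0, 0, 0, 0],
    [0, 0, 0.5, 0, 0, 0],
    [0, 0, 0.6, 0, 0, 0],
    [0, 0, 0.7, 0, 0, 0],
    [0, 0, 0.7, 0, 0, 0],
    [0, 0, 0.5, 0, 0, 0],
    [0, 0, 0, 0, 0, 0],
  ],
)

```text
t: 3.93
tool_pos: [0.5991, -0.1385, 0.107]
tool_rot: [-0.003, 0.719, 0.695, -0.002]
force: [-0.5, 0.8, -0.6]
gripper_width: 0.0849
gripper_force: 0.0
```

Run:
```python
from h import *
go(.601,-.143,.056)
a=get_image("top")[130:280,340:540]; b=get_image("scene")[200:380,180:380]
A=cv2.resize(a,(800,600),interpolation=cv2.INTER_CUBIC)
cv2.imwrite("pics/g1.png",np.hstack([cv2.resize(a,(400,300)),cv2.resize(b,(333,300))]))
```

```text
t 3.9 pos [ 0.5991 -0.1385  0.107 ] rows [-0.152  0.083  1.699] rot [-0.07  -0.017 -0.004] w 0.0849 F [-0.5  0.8 -0.6]
```

View pics/g1.png

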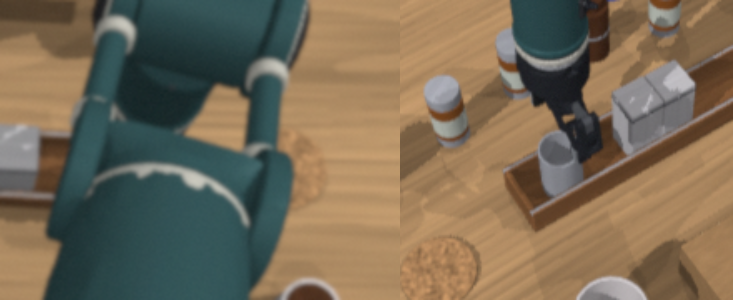

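```bash
cat >> h.py <<'E'
def pr(n,p):
    k=get_calibration(n);T=k["T"];q=k["intrinsics"]@(T[:3,:3].T@(np.array(p)-T[:3,3]));return q[:2]/q[2]
E
python3 - <<'E'
from h import *
for p in [(.642,-.138,.107),(.655,-.138,.107),(.648,-.138,.12),(.601,-.143,.088)]:
    q=pr("scene",p); print(p,q,400+(q[0]-180)*1.667,(q[1]-200)*1.667)
E
```

```text
(0.642, -0.138, 0.107) [288.47556074 296.26847332] 580.8287597466751 160.47954502906077
(0.655, -0.138, 0.107) [292.26081825 301.07956511] 587.1387840302241 168.4996350409074
(0.648, -0.138, 0.12) [289.96974054 294.9566274 ] 583.3195574812157 158.29269788106004
(0.601, -0.143, 0.088) [275.20340874 287.85135115] 558.7040823612572 146.44820236011594
```

The tool lines up with the beaker at about (560,150) in the scene crop. I'll descend and grip.

Request:
jog_arm(
  steps=[
    [-0.15, 0.08, 0, -0.07, -0.02, 0],
    [0, 0, 0.5, 0, 0, 0],
    [0, 0, 0.6, 0, 0, 0],
    [0, 0, 0.5, 0, 0, 0],
    [0, 0, 0.1, 0, 0, 0],
    [0, 0, 0, 0, 0, 0],
  ],
)

```text
t: 4.53
tool_pos: [0.6048, -0.1441, 0.0604]
tool_rot: [0.003, 0.72, 0.694, 0.002]
force: [-0.7, -1.3, 0.4]
gripper_width: 0.0856
gripper_force: 0.0
```

Request:
jog_arm(
  steps=[
    [0, 0, 0, 0, 0, 0],
    [0, 0, 0, 0, 0, 0],
    [0, 0, 0, 0, 0, 0],
    [0, 0, 0, 0, 0, 0],
    [0, 0, 0, 0, 0, 0],
    [0, 0, 0, 0, 0, 0],
    [0, 0, 0, 0, 0, 0],
    [0, 0, 0, 0, 0, 0],
    [0, 0, 0, 0, 0, 0],
    [0, 0, 0, 0, 0, 0],
    [0, 0, 0, 0, 0, 0],
    [0, 0, 0, 0, 0, 0],
  ],
  fingers=1,
  newtons=30,
)

```text
t: 5.53
tool_pos: [0.6056, -0.1442, 0.0622]
tool_rot: [0.004, 0.72, 0.694, 0.002]
force: [-2.4, 0.9, 6.3]
gripper_width: 0.0514
gripper_force: 30.3
```

Request:
jog_arm(
  steps=[
    [0, 0, -0.3, 0, 0, 0],
    [0, 0, -0.6, 0, 0, 0],
    [0, 0, -0.8, 0, 0, 0],
    [0, 0, -0.8, 0, 0, 0],
    [-0.5, 0, -0.2, 0, 0, 0],
    [-0.8, 0.05, 0, 0, 0, 0],
    [-0.9, 0.05, 0, 0, 0, 0],
    [-0.9, 0.05, 0, 0, 0, 0],
    [-0.9, 0.05, 0, 0, 0, 0],
    [-0.9, 0.05, 0, 0, 0, 0],
    [-0.6, 0, 0, 0, 0, 0],
    [-0.3, 0, 0, 0, 0, 0],
    [0, 0, 0, 0, 0, 0],
    [0, 0, 0, 0, 0, 0],
    [0, 0, 0, 0, 0, 0],
  ],
)

```text
t: 6.78
tool_pos: [0.6051, -0.3166, 0.1413]
tool_rot: [0.003, 0.72, 0.694, 0.002]
force: [0.4, -0.6, -2.5]
gripper_width: 0.0507
gripper_force: 32.0
```

Run:
```python
from h import *
go(.6175,-.327,.0602)
a=get_image("top")[130:280,390:590]; b=get_image("scene")[220:400,120:360]
cv2.imwrite("pics/g2.png",np.hstack([cv2.resize(a,(400,300)),cv2.resize(b,(400,300))]))
```

```text
t 6.8 pos [ 0.6051 -0.3166  0.1413] rows [-0.33   0.407  2.707] rot [ 0.063  0.009 -0.013] w 0.0507 F [ 0.4 -0.6 -2.5]
```

View pics/g2.png

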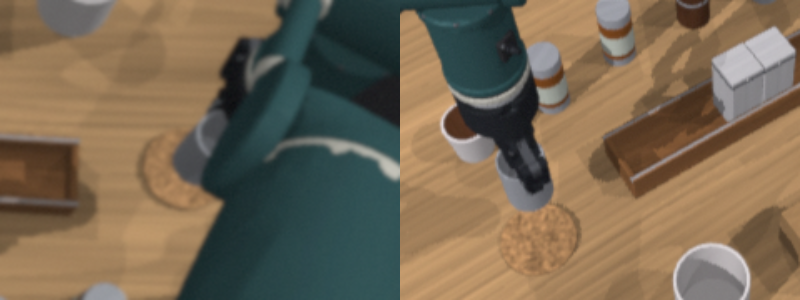

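Top and scene agree that the beaker is held over the coaster, which shows at (538,239) in the scene crop. Lowering now.

Request:
jog_arm(
  steps=[
    [-0.33, 0.44, 0, 0.06, 0, 0],
    [0, 0, 0.5, 0, 0, 0],
    [0, 0, 0.7, 0, 0, 0],
    [0, 0, 0.7, 0, 0, 0],
    [0, 0, 0.5, 0, 0, 0],
    [0, 0, 0.15, 0, 0, 0],
    [0, 0, 0, 0, 0, 0],
    [0, 0, 0, 0, 0, 0],
    [0, 0, 0, 0, 0, 0],
  ],
)

```text
t: 7.63
tool_pos: [0.6193, -0.3288, 0.0668]
tool_rot: [0.002, 0.72, 0.694, -0.0]
force: [1.7, -0.7, -1.6]
gripper_width: 0.0511
gripper_force: 32.2
```

```bash
python3 -c "
from h import *
go(.6185,-.327,.0602)"
```

```text
t 7.6 pos [ 0.6193 -0.3288  0.0668] rows [ 0.061 -0.03   0.219] rot [ 0.032  0.031 -0.017] w 0.0511 F [ 1.7 -0.7 -1.6]
```

Request:
jog_arm(
  steps=[
    [0.05, 0, 0.1, 0, 0, 0],
    [0, 0, 0.1, 0, 0, 0],
    [0, 0, 0.05, 0, 0, 0],
    [0, 0, 0, 0, 0, 0],
    [0, 0, 0, 0, 0, 0],
    [0, 0, 0, 0, 0, 0],
  ],
)

```text
t: 8.13
tool_pos: [0.6191, -0.3276, 0.0601]
tool_rot: [0.002, 0.72, 0.694, -0.0]
force: [-2.0, 0.7, 6.2]
gripper_width: 0.0507
gripper_force: 30.5
```

Contact (Fz +6). Release and retreat straight up, then move over tin_a.

Request:
jog_arm(
  steps=[
    [0, 0, 0, 0, 0, 0],
    [0, 0, 0, 0, 0, 0],
    [0, 0, 0, 0, 0, 0],
    [0, 0, 0, 0, 0, 0],
    [0, 0, 0, 0, 0, 0],
    [0, 0, 0, 0, 0, 0],
    [0, 0, 0, 0, 0, 0],
    [0, 0, 0, 0, 0, 0],
    [0, 0, -0.3, 0, 0, 0],
    [0, 0, -0.6, 0, 0, 0],
    [0, 0, -0.9, 0, 0, 0],
    [0, 0, -0.9, 0, 0, 0],
    [0, 0, -0.5, 0, 0, 0],
  ],
  fingers=0,
)

```text
t: 9.22
tool_pos: [0.6198, -0.3276, 0.1583]
tool_rot: [0.004, 0.72, 0.694, 0.0]
force: [0.8, -0.7, 1.5]
gripper_width: 0.0857
gripper_force: 0.0
```

```bash
python3 -c "
from h import *
go(*wd([0,-.0025]),.16)"
```

```text
t 9.2 pos [ 0.6198 -0.3276  0.1583] rows [11.332 -0.828 -0.113] rot [ 0.053  0.043 -0.019] w 0.0857 F [ 0.8 -0.7  1.5]
```

Request:
jog_arm(
  steps=[
    [0.4, 0, 0, 0.05, 0.04, 0],
    [0.8, 0, 0, 0, 0, 0],
    [1, -0.1, 0, 0, 0, 0],
    [1, -0.1, 0, 0, 0, 0],
    [1, -0.1, 0, 0, 0, 0],
    [1, -0.1, 0, 0, 0, 0],
    [1, -0.1, 0, 0, 0, 0],
    [1, -0.1, 0, 0, 0, 0],
    [1, -0.1, 0, 0, 0, 0],
    [1, -0.1, 0, 0, 0, 0],
    [1, 0, 0, 0, 0, 0],
    [0.7, 0, 0, 0, 0, 0],
    [0.4, 0, 0, 0, 0, 0],
    [0, 0, 0, 0, 0, 0],
    [0, 0, 0, 0, 0, 0],
  ],
)

```text
t: 10.47
tool_pos: [0.6061, 0.0132, 0.1538]
tool_rot: [-0.003, 0.719, 0.695, -0.001]
force: [0.3, 0.1, 0.4]
gripper_width: 0.0856
gripper_force: 0.0
```

```bash
python3 -c "
from h import *
go(*wd([0,-.0025]),.073)
a=get_image('top')[130:280,400:560]; b=get_image('scene')[190:400,160:440]
cv2.imwrite('pics/g3.png',np.hstack([cv2.resize(a,(320,300)),cv2.resize(b,(400,300))]))"
```

```text
t 10.5 pos [0.6061 0.0132 0.1538] rows [-0.01   0.06   2.693] rot [-0.053 -0.015 -0.003] w 0.0856 F [0.3 0.1 0.4]
```

View pics/g3.png

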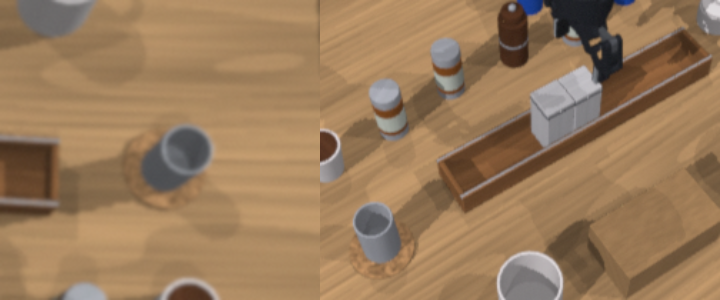

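Run:
```python
from h import *
print(px("top",493,205,.086),px("scene",197.8,342.6,.086),px("top",482.5,213.5,.006),px("scene",203.4,363.6,.006))
for p in [(.648,.013,.168),(.608,.013,.108),(.606,-.034,.108)]:
    q=pr("scene",p); print(p,320+(q[0]-160)/.7,(q[1]-190)/.7)
```

```text
[ 0.61323615 -0.3253968   0.086     ] [ 0.61716764 -0.32423782  0.086     ] [ 0.61611563 -0.32806244  0.006     ] [ 0.62082751 -0.32860849  0.006     ]
(0.648, 0.013, 0.168) 598.2970421272335 75.3769441459694
(0.608, 0.013, 0.108) 578.8987452995823 81.69867310177227
(0.606, -0.034, 0.108) 551.1244904632005 96.46598218754053
```

The beaker stands within about 4 mm of the coaster's centre, and the tins are still touching. Descend on tin_a.

Request:
jog_arm(
  steps=[
    [0, 0.06, 0.4, -0.05, 0, 0],
    [0, 0, 0.7, 0, 0, 0],
    [0, 0, 0.8, 0, 0, 0],
    [0, 0, 0.6, 0, 0, 0],
    [0, 0, 0.2, 0, 0, 0],
    [0, 0, 0, 0, 0, 0],
    [0, 0, 0, 0, 0, 0],
  ],
)

```text
t: 11.15
tool_pos: [0.6087, 0.0121, 0.0738]
tool_rot: [-0.0, 0.72, 0.694, 0.001]
force: [0.9, -0.0, -0.2]
gripper_width: 0.0853
gripper_force: 0.0
```

Request:
jog_arm(
  steps=[
    [0, 0, 0, 0, 0, 0],
    [0, 0, 0, 0, 0, 0],
    [0, 0, 0, 0, 0, 0],
    [0, 0, 0, 0, 0, 0],
    [0, 0, 0, 0, 0, 0],
    [0, 0, 0, 0, 0, 0],
    [0, 0, 0, 0, 0, 0],
    [0, 0, 0, 0, 0, 0],
    [0, 0, 0, 0, 0, 0],
    [0, 0, 0, 0, 0, 0],
    [0, 0, 0, 0, 0, 0],
    [0, 0, 0, 0, 0, 0],
  ],
  fingers=1,
  newtons=30,
)

```text
t: 12.15
tool_pos: [0.6092, 0.013, 0.075]
tool_rot: [0.0, 0.72, 0.694, 0.002]
force: [-1.7, -0.5, 5.5]
gripper_width: 0.0462
gripper_force: 32.9
```

```bash
python3 -c "
from h import *
go(*wd([0,.08]),.073); print(rk(state()['tool_pos']))"
```

```text
t 12.2 pos [0.6092 0.013  0.075 ] rows [ 2.747 -0.064  0.073] rot [ 0.027 -0.018 -0.016] w 0.0462 F [-1.7 -0.5  5.5]
[ 0.0017826  -0.00241034]
```

Request:
jog_arm(
  steps=[
    [0, 0, -0.15, 0, 0, 0],
    [0, 0, -0.25, 0, 0, 0],
    [0.2, 0, 0, 0, 0, 0],
    [0.4, -0.01, 0, 0, 0, 0],
    [0.5, -0.01, 0, 0, 0, 0],
    [0.5, -0.01, 0, 0, 0, 0],
    [0.3, -0.01, 0, 0, 0, 0],
    [0.1, 0, 0, 0, 0, 0],
    [0, 0, 0, 0, 0, 0],
    [0, 0, 0, 0, 0, 0],
    [0, 0, 0.2, 0, 0, 0],
    [0, 0, 0.15, 0, 0, 0],
    [0, 0, 0, 0, 0, 0],
    [0, 0, 0, 0, 0, 0],
    [0, 0, 0, 0, 0, 0],
  ],
)

```text
t: 13.4
tool_pos: [0.6092, 0.0725, 0.0746]
tool_rot: [-0.001, 0.72, 0.694, 0.001]
force: [0.9, -0.7, -2.5]
gripper_width: 0.0455
gripper_force: 30.8
```

Request:
jog_arm(
  steps=[
    [0, 0, 0.05, 0, 0, 0],
    [0, 0, 0.03, 0, 0, 0],
    [0, 0, 0, 0, 0, 0],
    [0, 0, 0, 0, 0, 0],
  ],
)

```text
t: 13.73
tool_pos: [0.6093, 0.0726, 0.0745]
tool_rot: [-0.0, 0.72, 0.694, 0.001]
force: [-5.7, -0.8, 9.4]
gripper_width: 0.0458
gripper_force: 32.3
```

Contact. Release and retreat.

Request:
jog_arm(
  steps=[
    [0, 0, 0, 0, 0, 0],
    [0, 0, 0, 0, 0, 0],
    [0, 0, 0, 0, 0, 0],
    [0, 0, 0, 0, 0, 0],
    [0, 0, 0, 0, 0, 0],
    [0, 0, 0, 0, 0, 0],
    [0, 0, 0, 0, 0, 0],
    [0, 0, 0, 0, 0, 0],
    [0, 0, -0.3, 0, 0, 0],
    [0, 0, -0.6, 0, 0, 0],
    [0, 0, -0.9, 0, 0, 0],
    [0, 0, -0.9, 0, 0, 0],
    [0, 0, -0.8, 0, 0, 0],
    [0, 0, 0, 0, 0, 0],
    [0, 0, 0, 0, 0, 0],
  ],
  fingers=0,
)

```text
t: 14.98
tool_pos: [0.6112, 0.073, 0.1811]
tool_rot: [0.001, 0.72, 0.694, 0.003]
force: [0.1, -1.6, -0.7]
gripper_width: 0.0857
gripper_force: 0.0
```

```bash
python3 -c "
from h import *
go(.4495,.0046,.18)"
```

```text
t 15.0 pos [0.6112 0.073  0.1811] rows [-2.475 -5.302 -0.006] rot [ 0.063 -0.026 -0.018] w 0.0857 F [ 0.1 -1.6 -0.7]
```

Request:
jog_arm(
  steps=[
    [-0.2, -0.4, 0, 0.06, -0.02, -0.02],
    [-0.4, -0.8, 0, 0, 0, 0],
    [-0.4, -0.9, 0, 0, 0, 0],
    [-0.5, -0.9, 0, 0, 0, 0],
    [-0.5, -0.9, 0, 0, 0, 0],
    [-0.3, -0.8, 0, 0, 0, 0],
    [-0.2, -0.5, 0, 0, 0, 0],
    [0, -0.1, 0, 0, 0, 0],
    [0, 0, 0, 0, 0, 0],
    [0, 0, 0, 0, 0, 0],
    [0, 0, 0, 0, 0, 0],
  ],
)

```text
t: 15.9
tool_pos: [0.4484, 0.0036, 0.1783]
tool_rot: [-0.002, 0.719, 0.695, -0.002]
force: [0.5, -0.7, -1.4]
gripper_width: 0.0853
gripper_force: 0.0
```

```bash
python3 -c "
from h import *
go(.4495,.0046,.066)
b=get_image('scene')[130:360,140:450]
cv2.imwrite('pics/g4.png',cv2.resize(b,(776,576),interpolation=cv2.INTER_CUBIC))"
```

```text
t 15.9 pos [0.4484 0.0036 0.1783] rows [0.035 0.057 3.742] rot [-0.052 -0.001  0.004] w 0.0853 F [ 0.5 -0.7 -1.4]
```

View pics/g4.png

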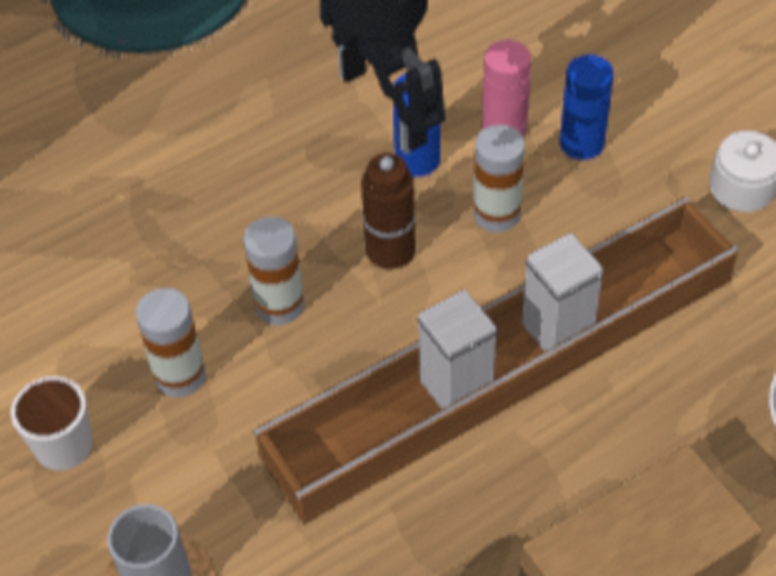

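Tins stand apart at (457,326) and (562,266); jars, mill and beaker are undisturbed. Gripping the mill.

Request:
jog_arm(
  steps=[
    [0.04, 0.06, 0.5, -0.05, 0, 0],
    [0, 0, 0.8, 0, 0, 0],
    [0, 0, 0.9, 0, 0, 0],
    [0, 0, 0.8, 0, 0, 0],
    [0, 0, 0.5, 0, 0, 0],
    [0, 0, 0.2, 0, 0, 0],
    [0, 0, 0, 0, 0, 0],
    [0, 0, 0, 0, 0, 0],
  ],
)

```text
t: 16.62
tool_pos: [0.4503, 0.0047, 0.0678]
tool_rot: [-0.0, 0.719, 0.695, -0.0]
force: [-0.9, 0.3, 0.8]
gripper_width: 0.0853
gripper_force: 0.0
```

Request:
jog_arm(
  steps=[
    [0, 0, 0, 0, 0, 0],
    [0, 0, 0, 0, 0, 0],
    [0, 0, 0, 0, 0, 0],
    [0, 0, 0, 0, 0, 0],
    [0, 0, 0, 0, 0, 0],
    [0, 0, 0, 0, 0, 0],
    [0, 0, 0, 0, 0, 0],
    [0, 0, 0, 0, 0, 0],
    [0, 0, 0, 0, 0, 0],
    [0, 0, 0, 0, 0, 0],
    [0, 0, 0, 0, 0, 0],
    [0, 0, 0, 0, 0, 0],
  ],
  fingers=1,
  newtons=30,
)

```text
t: 17.62
tool_pos: [0.4501, 0.0045, 0.0688]
tool_rot: [0.0, 0.719, 0.695, 0.0]
force: [-2.5, -0.2, 5.8]
gripper_width: 0.0455
gripper_force: 29.6
```

Request:
jog_arm(
  steps=[
    [0, 0, -0.3, 0, 0, 0],
    [0, 0, -0.6, 0, 0, 0],
    [0, 0, -0.9, 0, 0, 0],
    [0, 0, -0.9, 0, 0, 0],
    [0, 0, -0.9, 0, 0, 0],
    [0, 0, -0.6, 0, 0, 0],
    [0, 0, 0, 0, 0, 0],
    [0, 0, 0, 0, 0, 0],
  ],
)

```text
t: 18.28
tool_pos: [0.4504, 0.0045, 0.1947]
tool_rot: [0.001, 0.719, 0.695, 0.001]
force: [-0.0, 0.2, -2.6]
gripper_width: 0.0456
gripper_force: 31.3
```

```bash
python3 -c "
from h import *
a=px('scene',322.2,260.2,.108);b=px('scene',364.5,236.3,.108);print(rk(a),rk(b),rk((.6093,.0726)))
go(*wd([0.002,-.0025]),.21)"
```

```text
[ 0.00607336 -0.05241639] [0.00412723 0.05319139] [-0.00018206  0.05712807]
t 18.3 pos [0.4504 0.0045 0.1947] rows [ 0.465  5.29  -0.492] rot [0.031 0.    0.001] w 0.0456 F [-0.   0.2 -2.6]
```

Request:
jog_arm(
  steps=[
    [0, 0.4, -0.2, 0.03, 0, 0],
    [0, 0.8, 0, 0, 0, 0],
    [0.1, 0.9, 0, 0, 0, 0],
    [0.2, 0.9, 0, 0, 0, 0],
    [0.2, 0.9, 0, 0, 0, 0],
    [0.1, 0.8, 0, 0, 0, 0],
    [0, 0.5, 0, 0, 0, 0],
    [0, 0.1, 0, 0, 0, 0],
    [0, 0, 0, 0, 0, 0],
    [0, 0, 0, 0, 0, 0],
    [0, 0, 0, 0, 0, 0],
  ],
)

```text
t: 19.2
tool_pos: [0.6074, 0.0169, 0.1978]
tool_rot: [-0.002, 0.719, 0.695, -0.002]
force: [-1.1, 0.3, -1.6]
gripper_width: 0.0456
gripper_force: 31.3
```

```bash
python3 -c "
from h import *
go(*wd([0.001,.002]),.0768)
a=get_image('top')[150:280,220:450]
b=get_image('scene')[170:340,200:460]
cv2.imwrite('pics/g5.png',np.vstack([cv2.resize(a,(500,283)),cv2.resize(b,(500,317))]))"
```

```text
t 19.2 pos [0.6074 0.0169 0.1978] rows [0.019 0.062 4.032] rot [-0.057  0.001  0.   ] w 0.0456 F [-1.1  0.3 -1.6]
```

View pics/g5.png

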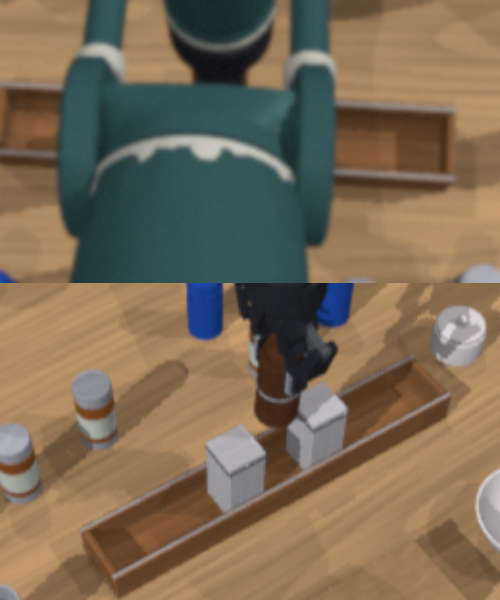

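The mill hangs upright over the gap at about (277,400), with the tins on either side. Descend.

Request:
jog_arm(
  steps=[
    [0, 0.06, 0.4, -0.05, 0, 0],
    [0, 0, 0.6, 0, 0, 0],
    [0, 0, 0.7, 0, 0, 0],
    [0, 0, 0.7, 0, 0, 0],
    [0, 0, 0.6, 0, 0, 0],
    [0, 0, 0.5, 0, 0, 0],
    [0, 0, 0.3, 0, 0, 0],
    [0, 0, 0, 0, 0, 0],
    [0, 0, 0, 0, 0, 0],
  ],
)

```text
t: 20.05
tool_pos: [0.6107, 0.0169, 0.0851]
tool_rot: [0.001, 0.719, 0.695, 0.001]
force: [0.5, 0.6, -1.7]
gripper_width: 0.0452
gripper_force: 31.4
```

Request:
jog_arm(
  steps=[
    [0, 0, 0.1, 0, 0, 0],
    [0, 0, 0.1, 0, 0, 0],
    [0, 0, 0.05, 0, 0, 0],
    [0, 0, 0, 0, 0, 0],
    [0, 0, 0, 0, 0, 0],
  ],
)

```text
t: 20.47
tool_pos: [0.6112, 0.0169, 0.0778]
tool_rot: [0.001, 0.719, 0.695, 0.001]
force: [0.4, -0.2, -2.6]
gripper_width: 0.0455
gripper_force: 31.4
```

Request:
jog_arm(
  steps=[
    [0, -0.05, 0.04, 0, 0, 0],
    [0, 0, 0.04, 0, 0, 0],
    [0, 0, 0, 0, 0, 0],
    [0, 0, 0, 0, 0, 0],
  ],
)

```text
t: 20.8
tool_pos: [0.6103, 0.017, 0.0768]
tool_rot: [0.001, 0.719, 0.695, 0.001]
force: [-2.8, -0.4, 4.3]
gripper_width: 0.0456
gripper_force: 32.1
```

Request:
jog_arm(
  steps=[
    [0, 0, 0, 0, 0, 0],
    [0, 0, 0, 0, 0, 0],
    [0, 0, 0, 0, 0, 0],
    [0, 0, 0, 0, 0, 0],
    [0, 0, 0, 0, 0, 0],
    [0, 0, 0, 0, 0, 0],
    [0, 0, 0, 0, 0, 0],
    [0, 0, 0, 0, 0, 0],
    [0, 0, -0.3, 0, 0, 0],
    [0, 0, -0.6, 0, 0, 0],
    [0, 0, -0.9, 0, 0, 0],
    [0, 0, -0.9, 0, 0, 0],
    [0, 0, -0.7, 0, 0, 0],
    [0, 0, 0, 0, 0, 0],
    [0, 0, 0, 0, 0, 0],
  ],
  fingers=0,
)

```text
t: 22.05
tool_pos: [0.6109, 0.017, 0.1799]
tool_rot: [0.002, 0.719, 0.695, 0.002]
force: [-0.5, 0.4, -0.6]
gripper_width: 0.0859
gripper_force: 0.0
```

```bash
python3 -c "
from h import *
go(.6095,.073,.076);print(rk((.6103,.017)))"
```

```text
t 22.1 pos [0.6109 0.017  0.1799] rows [ 1.864 -0.137  3.461] rot [ 0.066 -0.001  0.001] w 0.0859 F [-0.5  0.4 -0.6]
[0.00274627 0.00159624]
```

Request:
jog_arm(
  steps=[
    [0.4, 0, 0, 0.06, 0, 0],
    [0.8, -0.1, 0, 0, 0, 0],
    [0.6, 0, 0, 0, 0, 0],
    [0.06, 0, 0, 0, 0, 0],
    [0, 0, 0.5, 0, 0, 0],
    [0, 0, 0.8, 0, 0, 0],
    [0, 0, 0.9, 0, 0, 0],
    [0, 0, 0.8, 0, 0, 0],
    [0, 0, 0.4, 0, 0, 0],
    [0, 0, 0, 0, 0, 0],
    [0, 0, 0, 0, 0, 0],
  ],
)

```text
t: 22.97
tool_pos: [0.6068, 0.0729, 0.0739]
tool_rot: [-0.003, 0.719, 0.695, -0.003]
force: [1.3, -0.4, 0.9]
gripper_width: 0.0855
gripper_force: 0.0
```

Request:
jog_arm(
  steps=[
    [0, 0, 0, 0, 0, 0],
    [0, 0, 0, 0, 0, 0],
    [0, 0, 0, 0, 0, 0],
    [0, 0, 0, 0, 0, 0],
    [0, 0, 0, 0, 0, 0],
    [0, 0, 0, 0, 0, 0],
    [0, 0, 0, 0, 0, 0],
    [0, 0, 0, 0, 0, 0],
    [0, 0, 0, 0, 0, 0],
    [0, 0, 0, 0, 0, 0],
    [0, 0, 0, 0, 0, 0],
    [0, 0, 0, 0, 0, 0],
  ],
  fingers=1,
  newtons=30,
)

```text
t: 23.97
tool_pos: [0.6092, 0.073, 0.0771]
tool_rot: [-0.001, 0.719, 0.695, -0.0]
force: [-0.6, -0.3, 5.5]
gripper_width: 0.0455
gripper_force: 31.7
```

Request:
jog_arm(
  steps=[
    [0, 0, -0.15, 0, 0, 0],
    [0, 0, -0.1, 0, 0, 0],
    [0, 0, 0, 0, 0, 0],
    [-0.08, 0, 0, 0, 0, 0],
    [-0.1, 0, 0, 0, 0, 0],
    [-0.06, 0, 0, 0, 0, 0],
    [0, 0, 0, 0, 0, 0],
    [0, 0, 0, 0, 0, 0],
    [0, 0, 0, 0, 0, 0],
  ],
)

```text
t: 24.72
tool_pos: [0.6076, 0.0656, 0.0825]
tool_rot: [-0.002, 0.719, 0.695, -0.002]
force: [0.5, 0.4, -2.2]
gripper_width: 0.0454
gripper_force: 31.1
```

Request:
jog_arm(
  steps=[
    [-0.03, 0, 0, 0, 0, 0],
    [0, 0, 0, 0, 0, 0],
    [0, 0, 0, 0, 0, 0],
  ],
)

```text
t: 24.97
tool_pos: [0.6077, 0.0648, 0.0827]
tool_rot: [-0.001, 0.719, 0.695, -0.001]
force: [0.3, 0.3, -2.0]
gripper_width: 0.0454
gripper_force: 31.1
```

Request:
jog_arm(
  steps=[
    [-0.03, 0, 0, 0, 0, 0],
    [0, 0, 0, 0, 0, 0],
    [0, 0, 0, 0, 0, 0],
  ],
)

```text
t: 25.22
tool_pos: [0.6077, 0.0641, 0.0827]
tool_rot: [-0.002, 0.719, 0.695, -0.001]
force: [0.2, 1.1, -1.5]
gripper_width: 0.0452
gripper_force: 31.1
```

Request:
jog_arm(
  steps=[
    [-0.02, 0, 0, 0, 0, 0],
    [0, 0, 0, 0, 0, 0],
    [0, 0, 0, 0, 0, 0],
  ],
)

```text
t: 25.47
tool_pos: [0.6077, 0.0634, 0.0827]
tool_rot: [-0.002, 0.719, 0.695, -0.001]
force: [-0.2, 1.3, -1.2]
gripper_width: 0.0457
gripper_force: 31.2
```

Request:
jog_arm(
  steps=[
    [-0.02, 0, 0, 0, 0, 0],
    [0, 0, 0, 0, 0, 0],
    [0, 0, 0, 0, 0, 0],
  ],
)

```text
t: 25.72
tool_pos: [0.6076, 0.0627, 0.0827]
tool_rot: [-0.002, 0.719, 0.695, -0.001]
force: [-0.7, 2.3, -1.3]
gripper_width: 0.0458
gripper_force: 31.2
```

Contact is building (Fy rising). Lower and release.

Request:
jog_arm(
  steps=[
    [0, 0, 0.08, 0, 0, 0],
    [0, 0, 0.08, 0, 0, 0],
    [0, 0, 0.04, 0, 0, 0],
    [0, 0, 0.03, 0, 0, 0],
    [0, 0, 0, 0, 0, 0],
    [0, 0, 0, 0, 0, 0],
    [0, 0, 0, 0, 0, 0],
  ],
)

```text
t: 26.3
tool_pos: [0.6078, 0.0627, 0.0772]
tool_rot: [-0.001, 0.719, 0.695, -0.001]
force: [-2.6, 1.6, 6.4]
gripper_width: 0.0455
gripper_force: 32.1
```

Release, rise over the mill, then go to tin_b (world ≈ (.606,-.034)).

Request:
jog_arm(
  steps=[
    [0, 0, 0, 0, 0, 0],
    [0, 0, 0, 0, 0, 0],
    [0, 0, 0, 0, 0, 0],
    [0, 0, 0, 0, 0, 0],
    [0, 0, 0, 0, 0, 0],
    [0, 0, 0, 0, 0, 0],
    [0, 0, 0, 0, 0, 0],
    [0, 0, 0, 0, 0, 0],
    [0, 0, -0.3, 0, 0, 0],
    [0, 0, -0.6, 0, 0, 0],
    [0, 0, -0.9, 0, 0, 0],
    [0, 0, -0.9, 0, 0, 0],
    [0, 0, -0.7, 0, 0, 0],
    [0, 0, 0, 0, 0, 0],
  ],
  fingers=0,
)

```text
t: 27.47
tool_pos: [0.6119, 0.0629, 0.1848]
tool_rot: [0.002, 0.719, 0.695, 0.003]
force: [1.4, -0.0, -0.4]
gripper_width: 0.0852
gripper_force: 0.0
```

Request:
jog_arm(
  steps=[
    [-0.5, 0, 0, 0, 0, 0],
    [-0.8, 0, 0, 0, 0, 0],
    [-0.9, 0, 0, 0, 0, 0],
    [-0.7, 0, 0, 0, 0, 0],
    [-0.3, 0, 0, 0, 0, 0],
    [0, 0, 0, 0, 0, 0],
    [0, 0, 0, 0, 0, 0],
    [0, 0, 0, 0, 0, 0],
  ],
)

```text
t: 28.13
tool_pos: [0.6043, -0.0326, 0.1773]
tool_rot: [-0.002, 0.719, 0.695, -0.002]
force: [-0.6, -0.6, 0.3]
gripper_width: 0.0851
gripper_force: 0.0
```

```bash
python3 -c "
from h import *
go(.607,-.034,.076)
b=get_image('scene')[150:370,160:450]
cv2.imwrite('pics/g6.png',cv2.resize(b,(780,592),interpolation=cv2.INTER_CUBIC))"
```

```text
t 28.1 pos [ 0.6043 -0.0326  0.1773] rows [-0.046  0.107  3.375] rot [-0.049 -0.006  0.002] w 0.0851 F [-0.6 -0.6  0.3]
```

View pics/g6.png

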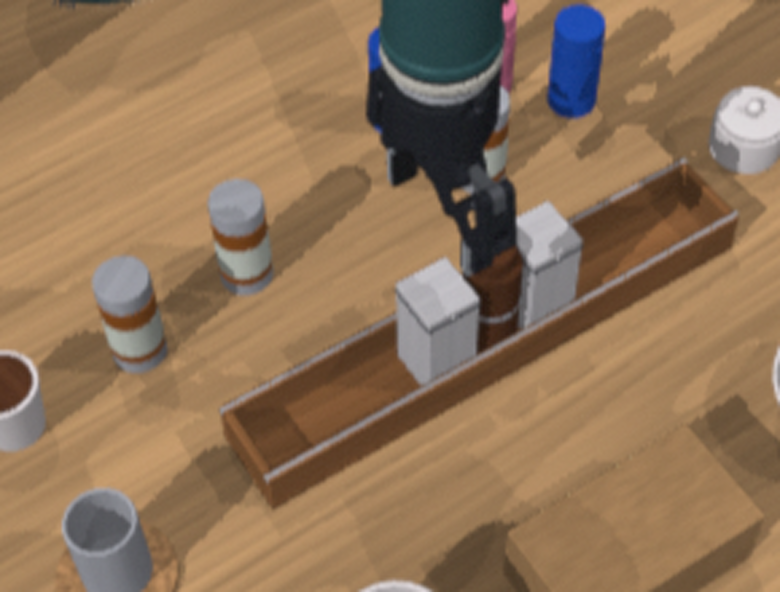

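The mill stands between the tins and touches tin_a (545,250). Tin_b (437,310) is a few mm away, so I'll bring it in.

Request:
jog_arm(
  steps=[
    [-0.05, 0.1, 0.5, -0.05, 0, 0],
    [0, 0, 0.8, 0, 0, 0],
    [0, 0, 0.9, 0, 0, 0],
    [0, 0, 0.7, 0, 0, 0],
    [0, 0, 0.4, 0, 0, 0],
    [0, 0, 0, 0, 0, 0],
    [0, 0, 0, 0, 0, 0],
  ],
)

```text
t: 28.77
tool_pos: [0.6074, -0.0341, 0.0784]
tool_rot: [-0.0, 0.719, 0.695, -0.0]
force: [0.3, -0.1, 1.4]
gripper_width: 0.0854
gripper_force: 0.0
```

Request:
jog_arm(
  steps=[
    [0, 0, 0, 0, 0, 0],
    [0, 0, 0, 0, 0, 0],
    [0, 0, 0, 0, 0, 0],
    [0, 0, 0, 0, 0, 0],
    [0, 0, 0, 0, 0, 0],
    [0, 0, 0, 0, 0, 0],
    [0, 0, 0, 0, 0, 0],
    [0, 0, 0, 0, 0, 0],
    [0, 0, 0, 0, 0, 0],
    [0, 0, 0, 0, 0, 0],
    [0, 0, 0, 0, 0, 0],
    [0, 0, 0, 0, 0, 0],
  ],
  fingers=1,
  newtons=30,
)

```text
t: 29.77
tool_pos: [0.6086, -0.035, 0.0806]
tool_rot: [0.001, 0.719, 0.695, 0.001]
force: [-1.5, 0.2, 5.4]
gripper_width: 0.0461
gripper_force: 30.7
```

Request:
jog_arm(
  steps=[
    [0, 0, -0.15, 0, 0, 0],
    [0, 0, -0.1, 0, 0, 0],
    [0, 0, 0, 0, 0, 0],
    [0.05, 0, 0, 0, 0, 0],
    [0.05, 0, 0, 0, 0, 0],
    [0, 0, 0, 0, 0, 0],
    [0, 0, 0, 0, 0, 0],
    [0, 0, 0, 0, 0, 0],
  ],
)

```text
t: 30.43
tool_pos: [0.6076, -0.0318, 0.086]
tool_rot: [0.0, 0.719, 0.695, 0.0]
force: [0.4, -0.0, -0.3]
gripper_width: 0.0459
gripper_force: 31.2
```

Request:
jog_arm(
  steps=[
    [0.02, 0, 0, 0, 0, 0],
    [0, 0, 0, 0, 0, 0],
    [0, 0, 0, 0, 0, 0],
  ],
)

```text
t: 30.68
tool_pos: [0.6077, -0.0313, 0.0862]
tool_rot: [0.0, 0.719, 0.695, 0.0]
force: [0.2, 0.6, -1.7]
gripper_width: 0.0458
gripper_force: 31.2
```

Request:
jog_arm(
  steps=[
    [0.03, 0, 0, 0, 0, 0],
    [0, 0, 0, 0, 0, 0],
    [0, 0, 0, 0, 0, 0],
  ],
)

```text
t: 30.93
tool_pos: [0.6078, -0.0304, 0.0863]
tool_rot: [0.0, 0.719, 0.695, 0.0]
force: [-0.5, -0.2, -2.3]
gripper_width: 0.0459
gripper_force: 31.2
```

Request:
jog_arm(
  steps=[
    [0.03, 0, 0, 0, 0, 0],
    [0, 0, 0, 0, 0, 0],
    [0, 0, 0, 0, 0, 0],
  ],
)

```text
t: 31.18
tool_pos: [0.608, -0.0299, 0.0865]
tool_rot: [0.001, 0.719, 0.695, 0.0]
force: [-0.2, -3.4, -0.9]
gripper_width: 0.0459
gripper_force: 31.4
```

Request:
jog_arm(
  steps=[
    [0.02, 0, 0, 0, 0, 0],
    [0, 0, 0, 0, 0, 0],
    [0, 0, 0, 0, 0, 0],
  ],
)

```text
t: 31.43
tool_pos: [0.6081, -0.0293, 0.0866]
tool_rot: [0.001, 0.719, 0.695, 0.0]
force: [-0.6, -3.5, 1.1]
gripper_width: 0.0461
gripper_force: 31.5
```

Request:
jog_arm(
  steps=[
    [0, 0, 0.08, 0, 0, 0],
    [0, 0, 0.07, 0, 0, 0],
    [0, 0, 0.04, 0, 0, 0],
    [0, 0, 0, 0, 0, 0],
    [0, 0, 0, 0, 0, 0],
    [0, 0, 0, 0, 0, 0],
  ],
)

```text
t: 31.93
tool_pos: [0.6081, -0.029, 0.0808]
tool_rot: [0.001, 0.719, 0.695, 0.0]
force: [0.3, -4.4, 4.0]
gripper_width: 0.0457
gripper_force: 31.4
```

Down. Release, rise, and head for jar1 (~(.467,.111)).

Request:
jog_arm(
  steps=[
    [0, 0, 0, 0, 0, 0],
    [0, 0, 0, 0, 0, 0],
    [0, 0, 0, 0, 0, 0],
    [0, 0, 0, 0, 0, 0],
    [0, 0, 0, 0, 0, 0],
    [0, 0, 0, 0, 0, 0],
    [0, 0, 0, 0, 0, 0],
    [0, 0, 0, 0, 0, 0],
    [0, 0, -0.3, 0, 0, 0],
    [0, 0, -0.6, 0, 0, 0],
    [0, 0, -0.9, 0, 0, 0],
    [0, 0, -0.9, 0, 0, 0],
    [0, 0, -0.7, 0, 0, 0],
    [0, 0, 0, 0, 0, 0],
    [0, 0, 0, 0, 0, 0],
  ],
  fingers=0,
)

```text
t: 33.18
tool_pos: [0.6093, -0.029, 0.1853]
tool_rot: [0.002, 0.719, 0.695, 0.002]
force: [-0.2, 0.7, -0.9]
gripper_width: 0.0854
gripper_force: 0.0
```

Request:
jog_arm(
  steps=[
    [0.3, -0.5, 0, 0, 0, 0],
    [0.5, -0.9, 0, 0, 0, 0],
    [0.7, -0.9, 0, 0, 0, 0],
    [0.8, -0.9, 0, 0, 0, 0],
    [0.8, -0.9, 0, 0, 0, 0],
    [0.7, -0.5, 0, 0, 0, 0],
    [0.4, -0.2, 0, 0, 0, 0],
    [0.3, 0, 0, 0, 0, 0],
    [0, 0, 0, 0, 0, 0],
    [0, 0, 0, 0, 0, 0],
    [0, 0, 0, 0, 0, 0],
  ],
)

```text
t: 34.1
tool_pos: [0.4689, 0.1104, 0.182]
tool_rot: [0.0, 0.719, 0.695, -0.0]
force: [0.7, -0.3, -0.2]
gripper_width: 0.0853
gripper_force: 0.0
```

```bash
python3 -c "
from h import *
go(.4675,.111,.065)
b=get_image('scene')[130:360,140:450]
cv2.imwrite('pics/g7.png',cv2.resize(b,(776,576),interpolation=cv2.INTER_CUBIC))"
```

```text
t 34.1 pos [0.4689 0.1104 0.182 ] rows [ 0.02  -0.049  3.899] rot [ 0.004  0.006 -0.001] w 0.0853 F [ 0.7 -0.3 -0.2]
```

View pics/g7.png

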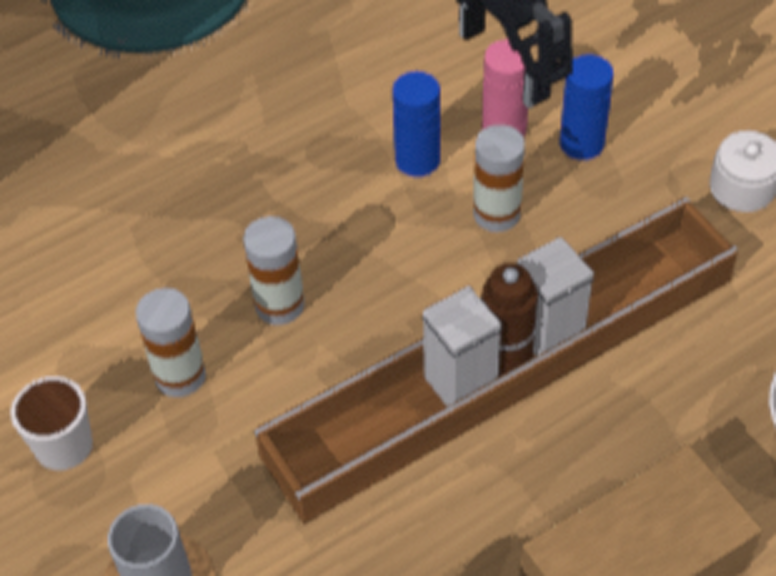

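The mill is snug between the tins and all are upright. Jar1 (499,143), jar2 (270,240) and jar3 (166,310) are unmoved. Pick jar1.

Request:
jog_arm(
  steps=[
    [0.02, -0.04, 0.5, 0, 0, 0],
    [0, 0, 0.8, 0, 0, 0],
    [0, 0, 0.9, 0, 0, 0],
    [0, 0, 0.9, 0, 0, 0],
    [0, 0, 0.6, 0, 0, 0],
    [0, 0, 0.2, 0, 0, 0],
    [0, 0, 0, 0, 0, 0],
    [0, 0, 0, 0, 0, 0],
  ],
)

```text
t: 34.82
tool_pos: [0.4681, 0.1112, 0.0658]
tool_rot: [0.0, 0.72, 0.694, 0.0]
force: [0.5, -0.4, -0.2]
gripper_width: 0.0855
gripper_force: 0.0
```

Request:
jog_arm(
  steps=[
    [0, 0, 0, 0, 0, 0],
    [0, 0, 0, 0, 0, 0],
    [0, 0, 0, 0, 0, 0],
    [0, 0, 0, 0, 0, 0],
    [0, 0, 0, 0, 0, 0],
    [0, 0, 0, 0, 0, 0],
    [0, 0, 0, 0, 0, 0],
    [0, 0, 0, 0, 0, 0],
    [0, 0, 0, 0, 0, 0],
    [0, 0, 0, 0, 0, 0],
    [0, 0, 0, 0, 0, 0],
    [0, 0, 0, 0, 0, 0],
  ],
  fingers=1,
  newtons=35,
)

```text
t: 35.82
tool_pos: [0.4682, 0.1119, 0.0667]
tool_rot: [0.001, 0.719, 0.695, 0.001]
force: [-2.1, -0.1, 6.1]
gripper_width: 0.0435
gripper_force: 35.0
```

Request:
jog_arm(
  steps=[
    [0, 0, -0.3, 0, 0, 0],
    [0, 0, -0.6, 0, 0, 0],
    [0, 0, -0.9, 0, 0, 0],
    [0, 0, -0.9, 0, 0, 0],
    [0, 0, -0.6, 0, 0, 0],
    [0, 0, 0, 0, 0, 0],
    [0, 0, 0, 0, 0, 0],
  ],
)

```text
t: 36.4
tool_pos: [0.468, 0.1118, 0.1654]
tool_rot: [0.001, 0.719, 0.695, 0.002]
force: [-0.4, 0.3, -3.5]
gripper_width: 0.043
gripper_force: 36.4
```

```bash
python3 -c "
from h import *
go(*wd([0.001,.13]),.08)"
```

```text
t 36.4 pos [0.468  0.1118 0.1654] rows [1.283 4.781 2.866] rot [ 0.036 -0.006  0.002] w 0.0430 F [-0.4  0.3 -3.5]
```

Request:
jog_arm(
  steps=[
    [0.2, 0.4, 0, 0.03, 0, 0],
    [0.3, 0.8, 0, 0, 0, 0],
    [0.3, 0.9, 0, 0, 0, 0],
    [0.3, 0.9, 0, 0, 0, 0],
    [0.2, 0.9, 0, 0, 0, 0],
    [0, 0.6, 0, 0, 0, 0],
    [0, 0.3, 0, 0, 0, 0],
    [0, 0, 0, 0, 0, 0],
    [0, 0, 0.4, 0, 0, 0],
    [0, 0, 0.6, 0, 0, 0],
    [0, 0, 0.7, 0, 0, 0],
    [0, 0, 0.6, 0, 0, 0],
    [0, 0, 0.4, 0, 0, 0],
    [0, 0, 0, 0, 0, 0],
    [0, 0, 0, 0, 0, 0],
  ],
)

```text
t: 37.65
tool_pos: [0.6105, 0.1454, 0.0818]
tool_rot: [-0.002, 0.719, 0.695, -0.002]
force: [0.2, -0.1, -2.1]
gripper_width: 0.0432
gripper_force: 36.5
```

```bash
python3 -c "
from h import *
go(*wd([0.001,.13]),.0747)"
```

```text
t 37.6 pos [0.6105 0.1454 0.0818] rows [0.003 0.086 0.235] rot [-0.051  0.007  0.002] w 0.0432 F [ 0.2 -0.1 -2.1]
```

Request:
jog_arm(
  steps=[
    [0, 0.05, 0.1, -0.05, 0, 0],
    [0, 0, 0.1, 0, 0, 0],
    [0, 0, 0.06, 0, 0, 0],
    [0, 0, 0.02, 0, 0, 0],
    [0, 0, 0, 0, 0, 0],
    [0, 0, 0, 0, 0, 0],
  ],
)

```text
t: 38.15
tool_pos: [0.6141, 0.1456, 0.075]
tool_rot: [0.001, 0.719, 0.695, 0.001]
force: [0.0, -0.4, -1.7]
gripper_width: 0.0432
gripper_force: 36.5
```

Request:
jog_arm(
  steps=[
    [0, -0.05, 0.03, 0, 0, 0],
    [0, 0, 0.03, 0, 0, 0],
    [0, 0, 0, 0, 0, 0],
    [0, 0, 0, 0, 0, 0],
  ],
)

```text
t: 38.48
tool_pos: [0.6138, 0.1458, 0.0748]
tool_rot: [0.002, 0.719, 0.695, 0.002]
force: [-0.9, -1.4, 6.3]
gripper_width: 0.0435
gripper_force: 37.0
```

Seated. Release, rise, and move toward jar2 (.4397,-.1073).

Request:
jog_arm(
  steps=[
    [0, 0, 0, 0, 0, 0],
    [0, 0, 0, 0, 0, 0],
    [0, 0, 0, 0, 0, 0],
    [0, 0, 0, 0, 0, 0],
    [0, 0, 0, 0, 0, 0],
    [0, 0, 0, 0, 0, 0],
    [0, 0, 0, 0, 0, 0],
    [0, 0, 0, 0, 0, 0],
    [0, 0, -0.3, 0, 0, 0],
    [0, 0, -0.6, 0, 0, 0],
    [0, 0, -0.9, 0, 0, 0],
    [0, 0, -0.9, 0, 0, 0],
    [0, 0, -0.8, 0, 0, 0],
    [0, 0, 0, 0, 0, 0],
    [0, 0, 0, 0, 0, 0],
  ],
  fingers=0,
)

```text
t: 39.73
tool_pos: [0.6139, 0.146, 0.1813]
tool_rot: [0.003, 0.719, 0.695, 0.003]
force: [0.0, 0.4, 0.2]
gripper_width: 0.0852
gripper_force: 0.0
```

Request:
jog_arm(
  steps=[
    [-0.4, -0.3, 0, 0, 0, 0],
    [-0.7, -0.6, 0, 0, 0, 0],
    [-0.9, -0.7, 0, 0, 0, 0],
    [-0.9, -0.7, 0, 0, 0, 0],
    [-0.9, -0.7, 0, 0, 0, 0],
    [-0.9, -0.7, 0, 0, 0, 0],
    [-0.9, -0.7, 0, 0, 0, 0],
    [-0.9, -0.7, 0, 0, 0, 0],
    [-0.9, -0.5, 0, 0, 0, 0],
    [-0.6, -0.3, 0, 0, 0, 0],
    [-0.3, -0.1, 0, 0, 0, 0],
    [0, 0, 0, 0, 0, 0],
    [0, 0, 0, 0, 0, 0],
    [0, 0, 0, 0, 0, 0],
  ],
)

```text
t: 40.9
tool_pos: [0.424, -0.0962, 0.177]
tool_rot: [0.001, 0.719, 0.695, 0.001]
force: [-0.2, 0.3, 0.3]
gripper_width: 0.0851
gripper_force: 0.0
```

```bash
python3 -c "
from h import *
go(.440,-.1073,.065)
b=get_image('scene')[130:360,140:450]
cv2.imwrite('pics/g8.png',cv2.resize(b,(776,576),interpolation=cv2.INTER_CUBIC))"
```

```text
t 40.9 pos [ 0.424  -0.0962  0.177 ] rows [-0.353  0.536  3.736] rot [ 0.026 -0.007  0.004] w 0.0851 F [-0.2  0.3  0.3]
```

View pics/g8.png

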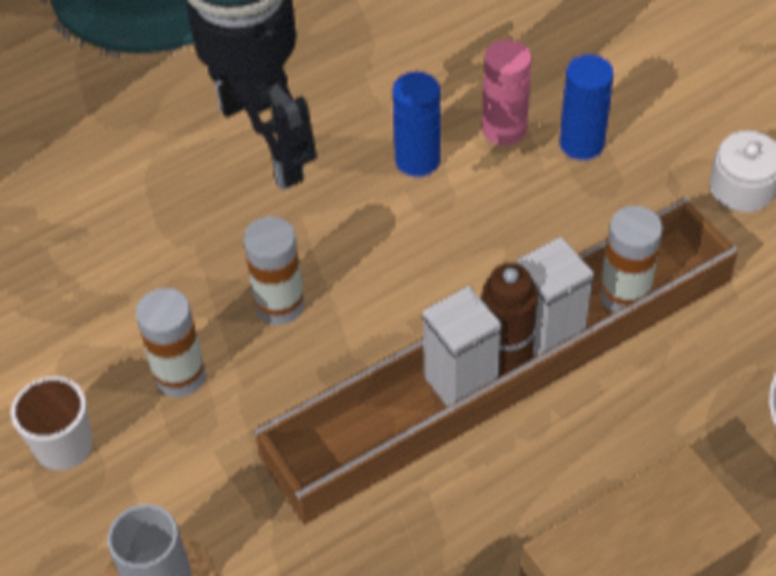

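Jar1 stands upright in the rack (634,250), and jar2 (270,240) and jar3 (166,310) are unmoved. Pick jar2.

Request:
jog_arm(
  steps=[
    [-0.35, 0.54, 0, 0.02, 0, 0],
    [0, 0, 0.5, 0, 0, 0],
    [0, 0, 0.8, 0, 0, 0],
    [0, 0, 0.9, 0, 0, 0],
    [0, 0, 0.8, 0, 0, 0],
    [0, 0, 0.5, 0, 0, 0],
    [0, 0, 0.2, 0, 0, 0],
    [0, 0, 0, 0, 0, 0],
    [0, 0, 0, 0, 0, 0],
  ],
)

```text
t: 41.7
tool_pos: [0.4402, -0.1075, 0.0667]
tool_rot: [0.0, 0.719, 0.695, 0.0]
force: [0.6, -1.3, -0.0]
gripper_width: 0.0853
gripper_force: 0.0
```

Request:
jog_arm(
  steps=[
    [0, 0, 0, 0, 0, 0],
    [0, 0, 0, 0, 0, 0],
    [0, 0, 0, 0, 0, 0],
    [0, 0, 0, 0, 0, 0],
    [0, 0, 0, 0, 0, 0],
    [0, 0, 0, 0, 0, 0],
    [0, 0, 0, 0, 0, 0],
    [0, 0, 0, 0, 0, 0],
    [0, 0, 0, 0, 0, 0],
    [0, 0, 0, 0, 0, 0],
    [0, 0, 0, 0, 0, 0],
    [0, 0, 0, 0, 0, 0],
  ],
  fingers=1,
  newtons=35,
)

```text
t: 42.7
tool_pos: [0.4403, -0.1083, 0.0676]
tool_rot: [0.001, 0.719, 0.695, 0.001]
force: [-2.6, 0.8, 6.9]
gripper_width: 0.0427
gripper_force: 35.0
```

Request:
jog_arm(
  steps=[
    [0, 0, -0.3, 0, 0, 0],
    [0, 0, -0.6, 0, 0, 0],
    [0, 0, -0.9, 0, 0, 0],
    [0, 0, -0.9, 0, 0, 0],
    [0, 0, -0.6, 0, 0, 0],
    [0, 0, 0, 0, 0, 0],
    [0, 0, 0, 0, 0, 0],
  ],
)

```text
t: 43.28
tool_pos: [0.4402, -0.1083, 0.1664]
tool_rot: [0.002, 0.719, 0.695, 0.001]
force: [-0.8, -0.6, -2.3]
gripper_width: 0.0432
gripper_force: 36.3
```

```bash
python3 -c "
from h import *
go(*wd([0.001,-.112]),.075)"
```

```text
t 43.3 pos [ 0.4402 -0.1083  0.1664] rows [0.585 5.453 3.068] rot [0.036 0.007 0.   ] w 0.0432 F [-0.8 -0.6 -2.3]
```

Request:
jog_arm(
  steps=[
    [0.1, 0.4, 0, 0.03, 0, 0],
    [0.1, 0.8, 0, 0, 0, 0],
    [0.1, 1, 0, 0, 0, 0],
    [0.1, 1, 0, 0, 0, 0],
    [0.1, 1, 0, 0, 0, 0],
    [0.1, 0.8, 0, 0, 0, 0],
    [0, 0.4, 0, 0, 0, 0],
    [0, 0, 0, 0, 0, 0],
    [0, 0, 0.4, 0, 0, 0],
    [0, 0, 0.6, 0, 0, 0],
    [0, 0, 0.7, 0, 0, 0],
    [0, 0, 0.6, 0, 0, 0],
    [0, 0, 0.4, 0, 0, 0],
    [0, 0, 0, 0, 0, 0],
    [0, 0, 0, 0, 0, 0],
    [0, 0, 0, 0, 0, 0],
  ],
)

```text
t: 44.62
tool_pos: [0.6019, -0.0958, 0.0846]
tool_rot: [-0.001, 0.719, 0.695, -0.001]
force: [0.9, 0.1, -1.5]
gripper_width: 0.0429
gripper_force: 36.4
```

```bash
python3 -c "
from h import *
go(*wd([0.001,-.112]),.0756)"
```

```text
t 44.6 pos [ 0.6019 -0.0958  0.0846] rows [-0.02   0.093  0.3  ] rot [-0.015  0.001 -0.001] w 0.0429 F [ 0.9  0.1 -1.5]
```

Request:
jog_arm(
  steps=[
    [0, 0.09, 0.1, 0, 0, 0],
    [0, 0, 0.1, 0, 0, 0],
    [0, 0, 0.08, 0, 0, 0],
    [0, 0, 0.04, 0, 0, 0],
    [0, 0, 0.03, 0, 0, 0],
    [0, 0, 0, 0, 0, 0],
    [0, 0, 0, 0, 0, 0],
  ],
)

```text
t: 45.2
tool_pos: [0.6052, -0.0959, 0.0757]
tool_rot: [-0.0, 0.719, 0.695, -0.0]
force: [-2.9, 1.0, 7.6]
gripper_width: 0.043
gripper_force: 37.4
```

Seated. Release, rise, and go toward jar3 (~(.4537,-.2165)).

Request:
jog_arm(
  steps=[
    [0, 0, 0, 0, 0, 0],
    [0, 0, 0, 0, 0, 0],
    [0, 0, 0, 0, 0, 0],
    [0, 0, 0, 0, 0, 0],
    [0, 0, 0, 0, 0, 0],
    [0, 0, 0, 0, 0, 0],
    [0, 0, 0, 0, 0, 0],
    [0, 0, 0, 0, 0, 0],
    [0, 0, -0.3, 0, 0, 0],
    [0, 0, -0.6, 0, 0, 0],
    [0, 0, -0.9, 0, 0, 0],
    [0, 0, -0.9, 0, 0, 0],
    [0, 0, -0.8, 0, 0, 0],
    [0, 0, 0, 0, 0, 0],
    [0, 0, 0, 0, 0, 0],
  ],
  fingers=0,
)

```text
t: 46.45
tool_pos: [0.6065, -0.096, 0.1818]
tool_rot: [0.001, 0.719, 0.695, 0.001]
force: [0.7, 0.2, -0.4]
gripper_width: 0.0856
gripper_force: 0.0
```

Request:
jog_arm(
  steps=[
    [-0.3, -0.4, 0, 0, 0, 0],
    [-0.6, -0.8, 0, 0, 0, 0],
    [-0.8, -0.9, 0, 0, 0, 0],
    [-0.8, -0.9, 0, 0, 0, 0],
    [-0.7, -0.9, 0, 0, 0, 0],
    [-0.4, -0.7, 0, 0, 0, 0],
    [-0.2, -0.3, 0, 0, 0, 0],
    [0, 0, 0, 0, 0, 0],
    [0, 0, 0, 0, 0, 0],
    [0, 0, 0, 0, 0, 0],
  ],
)

```text
t: 47.28
tool_pos: [0.4543, -0.2042, 0.1786]
tool_rot: [-0.001, 0.719, 0.695, -0.001]
force: [-0.3, 0.3, 0.1]
gripper_width: 0.0855
gripper_force: 0.0
```

```bash
python3 -c "
from h import *
go(.454,-.2168,.066)
b=get_image('scene')[130:360,140:450]
cv2.imwrite('pics/g9.png',cv2.resize(b,(776,576),interpolation=cv2.INTER_CUBIC))"
```

```text
t 47.3 pos [ 0.4543 -0.2042  0.1786] rows [-0.423  0.011  3.752] rot [-0.02  -0.005  0.002] w 0.0855 F [-0.3  0.3  0.1]
```

View pics/g9.png

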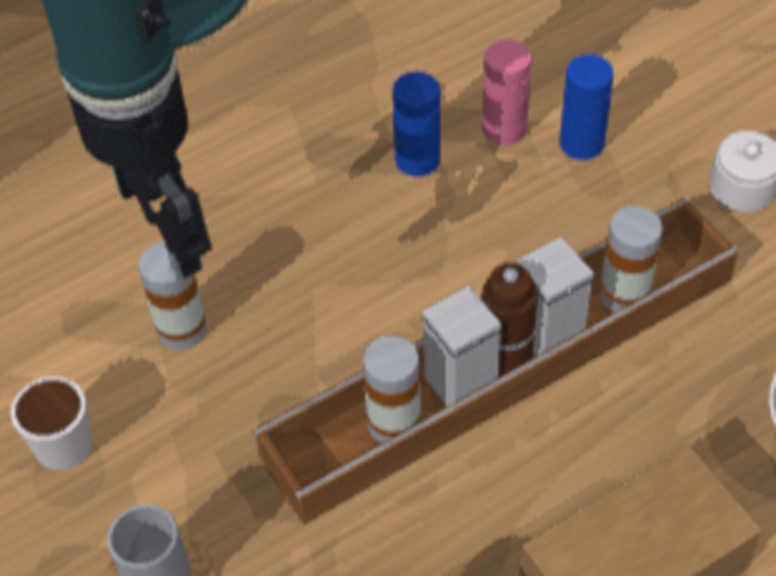

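Jar2 is in the rack (391,390). Jar3 has been knocked aside: its lid is now at about (168,262), previously (166,310), and it's still upright. I'll relocate it by matching its label and foot patch, and check the top view as well.

Run:
```python
from h import *
a=cv2.imread('pics/g8.png');b=cv2.imread('pics/g9.png')
t=a[335:398,146:208]
r=cv2.matchTemplate(b[250:420,100:260],t,cv2.TM_CCOEFF_NORMED);_,m,_,l=cv2.minMaxLoc(r)
dx,dy=l[0]+100-146,l[1]+250-335;print(m,dx,dy)
k=310/776
p0=sc(190,294,.1);q=pr('scene',p0)
p1=px('scene',q[0]+dx*k,q[1]+dy*k,.1);print(p0,p1,p1-p0, "new",np.array([.4537,-.2165])+(p1-p0)[:2])
p0=px('scene',206,275,.03);p1=px('scene',206+dx*k,275+dy*k,.03);print(p1-p0)
# top view visible?
im=get_image('top');im0=cv2.imread('pics/top0.png')
t=im0[271:299,422:454]
r=cv2.matchTemplate(im[225:330,380:500],t,cv2.TM_CCOEFF_NORMED);_,m,_,l=cv2.minMaxLoc(r);print(m,l[0]+380-422,l[1]+225-271)
```

```text
0.9388126730918884 2 -48
[ 0.45608288 -0.21569962  0.1       ] [ 0.41408731 -0.19064691  0.1       ] [-4.19955703e-02  2.50527108e-02 -1.11022302e-16] new [ 0.41170443 -0.19144729]
[-0.04258305  0.02545713  0.        ]
0.619499146938324 20 -37
```

Request:
jog_arm(
  steps=[
    [0.5, 0, 0, 0, 0, 0],
    [0.9, 0.1, 0, 0, 0, 0],
    [1, 0.1, 0, 0, 0, 0],
    [1, 0.1, 0, 0, 0, 0],
    [1, 0.1, 0, 0, 0, 0],
    [1, 0.1, 0, 0, 0, 0],
    [1, 0.1, 0, 0, 0, 0],
    [1, 0.1, 0, 0, 0, 0],
    [1, 0, 0, 0, 0, 0],
    [0.7, 0, 0, 0, 0, 0],
    [0.4, 0, 0, 0, 0, 0],
    [0, 0, 0, 0, 0, 0],
    [0, 0, 0, 0, 0, 0],
  ],
)

```text
t: 48.47
tool_pos: [0.4848, 0.0801, 0.1787]
tool_rot: [-0.001, 0.718, 0.696, -0.001]
force: [0.3, -0.3, 0.2]
gripper_width: 0.0854
gripper_force: 0.0
```

Run:
```python
from h import *
a=cv2.resize(get_image('top')[170:345,350:530],(500,486),interpolation=cv2.INTER_CUBIC)
b=cv2.resize(get_image('scene')[190:340,170:260],(292,486),interpolation=cv2.INTER_CUBIC)
cv2.imwrite('pics/g10.png',np.hstack([a,b]))
```

```text
(no output)
```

View pics/g10.png

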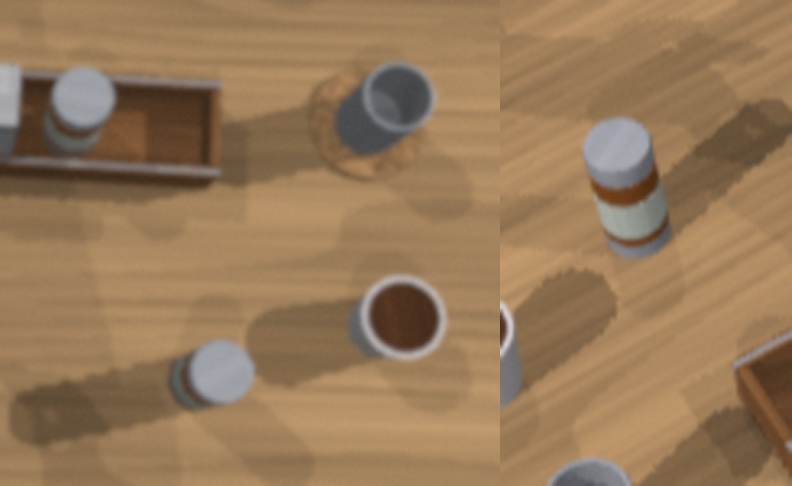

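Jar3 stands upright at top crop (221,373) and scene crop (617,147). The cup and beaker haven't moved.

Run:
```python
from h import *
p=px('top',350+221*.36,170+373*.36,.1);q=px('scene',170+117*90/292,190+147*150/486,.1);print(p,q)
p=(p+q)/2
print(p);go(p[0],p[1],.066)
```

```text
[ 0.40988264 -0.19317818  0.1       ] [ 0.41765588 -0.19435588  0.1       ]
[ 0.41376926 -0.19376703  0.1       ]
t 48.6 pos [0.4848 0.0789 0.1787] rows [-9.163 -2.042  3.769] rot [-0.022  0.006  0.001] w 0.0853 F [ 0.3 -1.   0.3]
```

Request:
jog_arm(
  steps=[
    [-0.5, -0.1, 0, -0.02, 0, 0],
    [-0.9, -0.2, 0, 0, 0, 0],
    [-1, -0.25, 0, 0, 0, 0],
    [-1, -0.25, 0, 0, 0, 0],
    [-1, -0.25, 0, 0, 0, 0],
    [-1, -0.25, 0, 0, 0, 0],
    [-1, -0.25, 0, 0, 0, 0],
    [-1, -0.25, 0, 0, 0, 0],
    [-1, -0.25, 0, 0, 0, 0],
    [-0.6, 0, 0, 0, 0, 0],
    [-0.15, 0, 0, 0, 0, 0],
    [0, 0, 0, 0, 0, 0],
    [0, 0, 0, 0, 0, 0],
    [0, 0, 0, 0, 0, 0],
  ],
)

```text
t: 49.73
tool_pos: [0.4136, -0.1921, 0.1787]
tool_rot: [-0.0, 0.719, 0.695, 0.0]
force: [0.9, 0.1, -0.1]
gripper_width: 0.0857
gripper_force: 0.0
```

```bash
python3 -c "
from h import *
go(.413,-.193,.066)"
```

```text
t 49.7 pos [ 0.4136 -0.1921  0.1787] rows [-0.032 -0.016  3.758] rot [-0.003 -0.006  0.001] w 0.0857 F [ 0.9  0.1 -0.1]
```

Request:
jog_arm(
  steps=[
    [-0.03, 0, 0.5, 0, 0, 0],
    [0, 0, 0.8, 0, 0, 0],
    [0, 0, 0.9, 0, 0, 0],
    [0, 0, 0.8, 0, 0, 0],
    [0, 0, 0.5, 0, 0, 0],
    [0, 0, 0.25, 0, 0, 0],
    [0, 0, 0, 0, 0, 0],
    [0, 0, 0, 0, 0, 0],
  ],
)

```text
t: 50.4
tool_pos: [0.4141, -0.193, 0.0666]
tool_rot: [-0.0, 0.719, 0.695, 0.0]
force: [0.4, -0.2, 0.0]
gripper_width: 0.0854
gripper_force: 0.0
```

Request:
jog_arm(
  steps=[
    [0, 0, 0, 0, 0, 0],
    [0, 0, 0, 0, 0, 0],
    [0, 0, 0, 0, 0, 0],
    [0, 0, 0, 0, 0, 0],
    [0, 0, 0, 0, 0, 0],
    [0, 0, 0, 0, 0, 0],
    [0, 0, 0, 0, 0, 0],
    [0, 0, 0, 0, 0, 0],
    [0, 0, 0, 0, 0, 0],
    [0, 0, 0, 0, 0, 0],
    [0, 0, 0, 0, 0, 0],
    [0, 0, 0, 0, 0, 0],
  ],
  fingers=1,
  newtons=35,
)

```text
t: 51.4
tool_pos: [0.4142, -0.1941, 0.0676]
tool_rot: [0.001, 0.719, 0.695, 0.0]
force: [-2.6, 0.5, 6.5]
gripper_width: 0.0436
gripper_force: 34.9
```

Request:
jog_arm(
  steps=[
    [0, 0, -0.3, 0, 0, 0],
    [0, 0, -0.6, 0, 0, 0],
    [0, 0, -0.9, 0, 0, 0],
    [0, 0, -0.9, 0, 0, 0],
    [0, 0, -0.6, 0, 0, 0],
    [0, 0, 0, 0, 0, 0],
    [0, 0, 0, 0, 0, 0],
  ],
)

```text
t: 51.98
tool_pos: [0.4143, -0.1939, 0.1663]
tool_rot: [0.001, 0.719, 0.695, 0.0]
force: [0.1, -0.1, -2.5]
gripper_width: 0.043
gripper_force: 36.7
```

```bash
python3 -c "
from h import *
go(*wd([0.001,-.172]),.075)"
```

```text
t 52.0 pos [ 0.4143 -0.1939  0.1663] rows [1.47  6.218 3.058] rot [0.024 0.011 0.   ] w 0.0430 F [ 0.1 -0.1 -2.5]
```

Request:
jog_arm(
  steps=[
    [0.2, 0.4, 0, 0.02, 0, 0],
    [0.2, 0.8, 0, 0, 0, 0],
    [0.3, 1, 0, 0, 0, 0],
    [0.3, 1, 0, 0, 0, 0],
    [0.2, 1, 0, 0, 0, 0],
    [0.2, 1, 0, 0, 0, 0],
    [0.07, 0.7, 0, 0, 0, 0],
    [0, 0.3, 0, 0, 0, 0],
    [0, 0, 0, 0, 0, 0],
    [0, 0, 0.4, 0, 0, 0],
    [0, 0, 0.6, 0, 0, 0],
    [0, 0, 0.7, 0, 0, 0],
    [0, 0, 0.6, 0, 0, 0],
    [0, 0, 0.4, 0, 0, 0],
    [0, 0, 0, 0, 0, 0],
    [0, 0, 0, 0, 0, 0],
    [0, 0, 0, 0, 0, 0],
  ],
)

```text
t: 53.4
tool_pos: [0.6012, -0.1563, 0.0848]
tool_rot: [-0.0, 0.719, 0.695, -0.0]
force: [0.7, -0.0, -2.6]
gripper_width: 0.0432
gripper_force: 36.8
```

```bash
python3 -c "
from h import *
go(*wd([0.001,-.172]),.0756)"
```

```text
t 53.4 pos [ 0.6012 -0.1563  0.0848] rows [-0.004  0.046  0.307] rot [-0.009  0.003 -0.002] w 0.0432 F [ 0.7 -0.  -2.6]
```

Request:
jog_arm(
  steps=[
    [0, 0.05, 0.1, 0, 0, 0],
    [0, 0, 0.1, 0, 0, 0],
    [0, 0, 0.08, 0, 0, 0],
    [0, 0, 0.04, 0, 0, 0],
    [0, 0, 0.03, 0, 0, 0],
    [0, 0, 0, 0, 0, 0],
    [0, 0, 0, 0, 0, 0],
  ],
)

```text
t: 53.98
tool_pos: [0.6032, -0.1563, 0.0757]
tool_rot: [-0.0, 0.719, 0.695, -0.0]
force: [-3.9, 0.9, 6.6]
gripper_width: 0.0431
gripper_force: 37.8
```

Seated. Release, retreat high and clear to the robot's side.

Request:
jog_arm(
  steps=[
    [0, 0, 0, 0, 0, 0],
    [0, 0, 0, 0, 0, 0],
    [0, 0, 0, 0, 0, 0],
    [0, 0, 0, 0, 0, 0],
    [0, 0, 0, 0, 0, 0],
    [0, 0, 0, 0, 0, 0],
    [0, 0, 0, 0, 0, 0],
    [0, 0, 0, 0, 0, 0],
    [0, 0, -0.3, 0, 0, 0],
    [0, 0, -0.6, 0, 0, 0],
    [0, 0, -0.9, 0, 0, 0],
    [0, 0, -0.9, 0, 0, 0],
    [0, 0, -0.9, 0, 0, 0],
    [0, 0, -0.9, 0, 0, 0],
    [0, -0.8, 0, 0, 0, 0],
    [0, -0.9, 0, 0, 0, 0],
    [0, -0.9, 0, 0, 0, 0],
    [0, -0.9, 0, 0, 0, 0],
    [0, -0.5, 0, 0, 0, 0],
    [0, 0, 0, 0, 0, 0],
  ],
  fingers=0,
)

```text
t: 55.65
tool_pos: [0.48, -0.1515, 0.2093]
tool_rot: [-0.001, 0.719, 0.695, -0.001]
force: [0.2, 0.1, -0.2]
gripper_width: 0.0854
gripper_force: 0.0
```

Run:
```python
from h import *
print(state()['tool_pos'])
# compare without viewing: jar patches in the scene, beaker/cup/sugar against earlier pictures
im=get_image('scene');k=776/310
z=cv2.resize(im[130:360,140:450],(776,576),interpolation=cv2.INTER_CUBIC)
ref=cv2.imread('pics/g9.png')
def m(name,r,t=None,pad=60):
    x0,y0,x1,y1=r; T=ref[y0:y1,x0:x1]
    X0,Y0=max(x0-pad,0),max(y0-pad,0)
    R=cv2.matchTemplate(z[Y0:y1+pad,X0:x1+pad],T,cv2.TM_CCOEFF_NORMED);_,v,_,l=cv2.minMaxLoc(R)
    print(name,round(v,3),l[0]+X0-x0,l[1]+Y0-y0)
m('tins+mill',(425,240,592,405));m('jar1',(603,205,662,312));m('jar2',(360,335,422,440));m('cup',(10,375,95,470));m('sugar',(710,130,776,210));m('beaker',(108,503,185,576))
T=ref[335:440,362:422]
x=z[335:500,270:365]
R=cv2.matchTemplate(x,T,cv2.TM_CCOEFF_NORMED);_,v,_,l=cv2.minMaxLoc(R)
print('jar3',v,l[0]+270-362,l[1])
a=pr('scene',[*wd([0,-.112]),.06]);b=pr('scene',[*wd([0,-.172]),.06]);print((b-a)*k)
```

```text
[ 0.47995184 -0.15151916  0.209251  ]
tins+mill 0.999 0 0
jar1 1.0 0 0
jar2 0.954 1 0
cup 0.999 0 0
sugar 0.999 0 0
beaker 0.996 0 0
jar3 0.9424211382865906 -64 35
[-63.65452568  34.98016115]
```

```bash
python3 -c "
from plant import *
print(sign_off())"
```

```text
the job is handed in; nothing more can be done
None
```

I handed the job in at about 56 s: the beaker is within about 4 mm of the coaster's centre, the mill is snug between the tins, and all three jars stand in the rack (one, knocked aside mid-run, was found again); the last camera check showed everything upright and the cup and sugar pot unmoved, but the sign-off returned no verdict.

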